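# Load the blow-off booth with upturned pump housings

### The arm

A 6-joint arm with a two-finger parallel gripper is mounted at the origin on the work surface. World frame = base frame: x ahead of the robot, y to its left, z up, the work surface at z = 0. Lengths are in mm, angles in rad, forces in N, time in s.
With the tool pointing down it reaches from about 300 to 775 mm from the base axis. Payload 14.6 kg.
Tool frame: the origin (TCP) lies midway between the tips of the shut fingers; the grasp point (between the pads) lies 19 mm behind it (manip.grasp_offset is the distance from the TCP to the grasp point, in mm); z points along the fingers, y is the line along which they close (so a half turn about z gives the same grasp; the last joint's range is limited). The gripper opens to 94 mm and grips with 3 to 60 N. Pads are 16 mm wide; open, the fingers measure 119 mm over their backs; the gripper's body (75 mm by 177 mm) begins 78 mm behind the grasp point.
Start: joints at [-1.23, 0.3, 1.521, -0, 1.321, -0.067], TCP at [218.117, -504.89, 182.846] pointing down, gripper open.
Joint ranges: [-3.03, 3.03], [-0.79, 2.21], [0.23, 2.52], [-1.04, 4.18], [0, 3.07], [-2.55, 2.55]. Speed limits (rad/s): [2.22, 2.22, 2.57, 3.14, 3.14, 3.14].

### API

Orientations are given as [roll, pitch, yaw] about the fixed x, y, z axes, in that order (R = Rz(yaw) Ry(pitch) Rx(roll)).
In Python, from cell import manip, viewer gives the robot as it stands. The module is installed in compiled form; this text tells all that it offers.
- The arm moves only by the tool move_arm, never from a script. Its argument "moves" is a list of rows, each a list of 4 numbers: the shift along the tool's x, y, z in m, then the turn about the tool's z in rad. A call has 1 to 12 rows; each row is the pose to reach, as a shift and turn from the pose commanded when the call began, along the tool's axes at that moment; what a row does not reach only later rows make up. A row lasts 1/10 s, in which the tool goes at most 50 mm and 8.59 degrees, less where a joint would pass 70% of its speed; a pose out of reach is approached as far as the arm can. A call with a gripper value outside its range is refused whole. "jaw" is the finger opening in m, from 0 to 0.094, set as the call begins (left out, the last holds). The fingers move at their own pace and stop on an object; "squeeze" is the grip in N (left out, the last holds). Time passes only in rows, so rows that repeat a pose let the fingers close. It gives the time, the measured TCP pose, the force, the opening and the grip force at its end, in the units of the state.
- manip.read_state(): the state, without advancing time (a new reading comes with each control period).
- viewer.camera(name): name is "scene" or "side" or "wrist"; returns a dict with "frame" (400x640x3 uint8, blue, green, red), "z_map" (400x640 float32, mm along the optical axis (not along the pixel's ray), 0 where there is no reading), "fx", "fy", "cx", "cy" (pixels), "D" ([k1, k2, p1, p2, k3] as OpenCV has them; the pictures are not rectified), "origin" and "orientation" of the camera in the world. Camera axes: x right, y down, z forward; pixel columns grow to the right and rows downward; lengths in mm; the calibration is good to about 2 mm. A picture is of the moment at which its call begins.
- manip.sign_off(): hands the job in; it is judged then, once.
The state is a dict: "clock": time; "joints": joint angles; "qd": joint speeds; "effort": joint torques, N m; "eef_pos": TCP position; "eef_rot": TCP orientation; "wrist_force": force on the tool from outside, world axes, zero at the start; "moment": the same for the moment, N m; "finger_gap": finger opening in mm; "finger_force": force on a finger pad.
Only numpy, scipy, OpenCV 4.12 (cv2) and the standard library are available. Lean on these libraries where they do the work, as an engineer would, in place of code of your own. Each camera call takes 0.05 s, during which the arm holds its last target. There are 200 camera calls.

### The job

Get the aluminium pump housings on the bench ready to be blown clean: turn each one over and stand it mouth-down in the middle of a pad of its own in the blue booth, with the slot in its rim facing straight to the back wall with the air nozzles. When all the housings there are stand so, push the booth's door shut until it is held by its catch, and leave the tape, tools, jar and bin where they lie.

Things in the scene. Friction and masses are not known exactly. Their poses are not given: they have to be found in the camera images.
- housing_a: aluminium pump housing: an eight-sided straight cup, 70 mm tall, 58 mm across flats, wall 4 mm, 170 g. Starts mouth-up; two or three are present (None = absent). Origin: centre of the outside of its closed bottom; z runs along its axis to the mouth (z down = mouth-down); x points to the flat with the slot; flats stand every 45 degrees from x. Laid on a flat it lies steady
- housing_a_slot (a point): the middle of housing_a's slot, 29 mm from the axis and 57 mm along its z. The slot is an open notch in one flat, 16 mm wide, running from the rim 26 mm down. A dark blind hole, 10 mm across, in the closed bottom lies on the slot's side, 18 mm from the axis, and shows from above once the housing is mouth-down
- housing_b: aluminium pump housing: an eight-sided straight cup, 70 mm tall, 58 mm across flats, wall 4 mm, 170 g. Starts mouth-up; two or three are present (None = absent). Origin: centre of the outside of its closed bottom; z runs along its axis to the mouth (z down = mouth-down); x points to the flat with the slot; flats stand every 45 degrees from x. Laid on a flat it lies steady
- housing_b_slot (a point): the middle of housing_b's slot, 29 mm from the axis and 57 mm along its z. The slot is an open notch in one flat, 16 mm wide, running from the rim 26 mm down. A dark blind hole, 10 mm across, in the closed bottom lies on the slot's side, 18 mm from the axis, and shows from above once the housing is mouth-down
- housing_c: aluminium pump housing: an eight-sided straight cup, 70 mm tall, 58 mm across flats, wall 4 mm, 170 g. Starts mouth-up; two or three are present (None = absent). Origin: centre of the outside of its closed bottom; z runs along its axis to the mouth (z down = mouth-down); x points to the flat with the slot; flats stand every 45 degrees from x. Laid on a flat it lies steady
- housing_c_slot (a point): the middle of housing_c's slot, 29 mm from the axis and 57 mm along its z. The slot is an open notch in one flat, 16 mm wide, running from the rim 26 mm down. A dark blind hole, 10 mm across, in the closed bottom lies on the slot's side, 18 mm from the axis, and shows from above once the housing is mouth-down
- booth: the blow-off booth, fixed: a roofless steel tray, 176 x 391 mm, floor 6 mm above the bench, with blue walls (tops at 66 mm) on its front, back and left end and a door on its right end. Origin: centre of its underside; x points to the back wall, y to the left along the pads. Inside 160 (x) by 380 mm (y). A brass air bar (52 mm high, radius 9, at x = 73 mm) runs along the back, a nozzle at each pad
- pad_0 (a point): centre of the right-hand pad, a dark rubber disc 84 mm across, flush with the booth's floor; axes as the booth's (x to the back wall and its nozzle); pads are 110 mm apart along y
- pad_1 (a point): centre of the middle pad, a dark rubber disc 84 mm across, flush with the booth's floor; axes as the booth's (x to the back wall and its nozzle); pads are 110 mm apart along y
- pad_2 (a point): centre of the left-hand pad, a dark rubber disc 84 mm across, flush with the booth's floor; axes as the booth's (x to the back wall and its nozzle); pads are 110 mm apart along y
- booth_door (a joint): the booth's door, an upright plate 163 mm long, 6 mm thick, from 7 to 90 mm high, on a vertical hinge at the booth's back right corner. rad: 0 = shut, about 1.6 = straight out to the right. Stays where it is left, swings at about 1 N; over the last 0.1 rad it must be pushed with about 5 N past a sprung ball catch, which then holds it at 0. Starts at 1.15 to 1.6
- door_hinge (a point): the hinge axis of the door, at the door's top edge, 90 mm above the bench (at x = 85 mm, y = -192 mm of the booth)
- door_edge (a point): the top corner of the door's free edge, 90 mm above the bench, in the middle of the plate's thickness
- tape_roll: a roll of paper tape lying flat, 72 mm across, 22 mm tall, origin at the centre of its underside; a bystander, to be left where it is
- screwdriver: a screwdriver lying on the bench, 190 mm long, about 30 mm tall, origin under its middle, along its x axis; a bystander, to be left where it is
- wrench: a flat wrench lying on the bench, 170 mm long, origin under its middle, along its x axis; a bystander, to be left where it is
- screw_jar: a small jar, 64 mm across, 70 mm tall, origin at the centre of its underside; a bystander, to be left where it is
- loose_bin: a small open blue bin, 110 x 130 mm, 50 mm tall, origin at the centre of its underside; a bystander, to be left where it is
Mind the look-alikes: they are no part of the job. Leave any purple look-alike of the housing_c alone.

How it is judged:
By the outcome, as a careful person would: the job done as asked, in the order asked, and still so for the second after the job is handed in, with the robot touching nothing.
Of housing_a, housing_b, housing_c only 2 to 3 are there at a start; the rules pass over those that are not, and their reading is None.
At some moment in a run one of housing_a, housing_b, housing_c may be knocked a few centimetres aside while the robot is not near it.
Once in a run the grip may slacken for a moment while it holds something.
It also fails if it takes over 210 s, if anything falls off the work surface, if the arm or the gripper's body presses on something with over 40 N, if the wrist force passes 120 N, or if a joint passes its speed limit or range.

## Working session

There is one attempt and no reset: what is moved stays moved. The work goes in short steps, Python scripts to look and compute and a tool call to move; the robot and the scene stay as the last step left them, time stands still between calls to the robot, and variables do not carry over. Pictures are saved under pics/ and viewed, at most 14 in all, crops included, and the job is handed in when it is done.

Besides the shell and the picture viewer there is one more tool, called after "Call:" by a JSON object that holds its "fn" and its "kwargs", one argument or row to a line. move_arm: Moves the arm, as the interface text tells. Its arguments: {"type":"object","properties":{"moves":{"type":"array"},"jaw":{"type":"number"},"squeeze":{"type":"number"}},"required":["moves"]}

```bash
mkdir -p pics
cat > h.py <<'E'
import numpy as np, cv2, pickle
from scipy.spatial.transform import Rotation as Ro
from cell import manip, viewer
def snap(n,tag):
    c=viewer.camera(n); pickle.dump(c,open(f'{tag}.pkl','wb')); cv2.imwrite(f'pics/{tag}.png',c['frame']); return c
def K(c): return np.array([[c['fx'],0,c['cx']],[0,c['fy'],c['cy']],[0,0,1.]])
def Rm(c):
    o=np.array(c['orientation'],float); 
    return o if o.shape==(3,3) else Ro.from_euler('xyz',o).as_matrix()
def rays(c,uv):
    n=cv2.undistortPoints(np.array(uv,float).reshape(-1,1,2),K(c),np.array(c['D'],float)).reshape(-1,2)
    return np.c_[n,np.ones(len(n))]@Rm(c).T
def atz(c,uv,z):
    r=rays(c,uv);o=np.array(c['origin']);return o+r*((z-o[2])/r[:,2])[:,None]
def proj(c,P):
    R=Rm(c); q=(np.array(P,float).reshape(-1,3)-c['origin'])@R
    return cv2.projectPoints(q,np.zeros(3),np.zeros(3),K(c),np.array(c['D'],float))[0].reshape(-1,2)
def cloud(c):
    v,u=np.mgrid[:400,:640]; r=rays(c,np.c_[u.ravel(),v.ravel()]); 
    P=np.array(c['origin'])+r*c['z_map'].reshape(-1,1); P[c['z_map'].ravel()==0]=np.nan
    return P.reshape(400,640,3)
E
python3 - <<'E'
from h import *
for n in ['scene','side','wrist']:
    c=snap(n,n+'0'); print(n,c['origin'],c['orientation'],c['fx'],c['D'])
s=manip.read_state();print(s)
E
```

```text
scene [1023.65715816  342.58776043 1052.94362891] [-2.51728097 -0.01646967  2.24168567] 383.04960815346817 [-0.0213726  0.         0.         0.         0.       ]
side [385.54834469 754.89927126 972.43061872] [-2.37749105e+00 -1.85465327e-03 -3.06281939e+00] 427.35503019634734 [0.01840501 0.         0.         0.         0.        ]
wrist [ 282.35682774 -477.2998219   384.46786491] [ 2.89642326e+00  1.07011480e-03 -1.16179928e+00] 341.05126602430386 [-0.05551833  0.          0.          0.          0.        ]
{'clock': 0.15, 'joints': array([-1.22958877e+00,  3.00344181e-01,  1.52139807e+00, -7.63897757e-06,
        1.32069067e+00, -6.66098616e-02]), 'qd': array([-0.00124957, -0.00173656, -0.00235898, -0.00065721, -0.00075101,
       -0.00039224]), 'effort': array([ 9.48044981e-04, -5.31963480e+01, -3.52824247e+01,  7.08224438e-02,
        2.36293970e-02, -7.72801445e-05]), 'eef_pos': array([ 218.05668924, -504.7083479 ,  182.43337889]), 'eef_rot': array([-3.14075376e+00, -4.85453438e-05,  4.07819288e-01]), 'wrist_force': array([-0.10301118, -0.85527137, -0.45557396]), 'moment': array([ 0.03910025, -0.05086592,  0.03223175]), 'finger_force': 0.0, 'finger_gap': 93.57787389531761}
```

View pics/scene0.png

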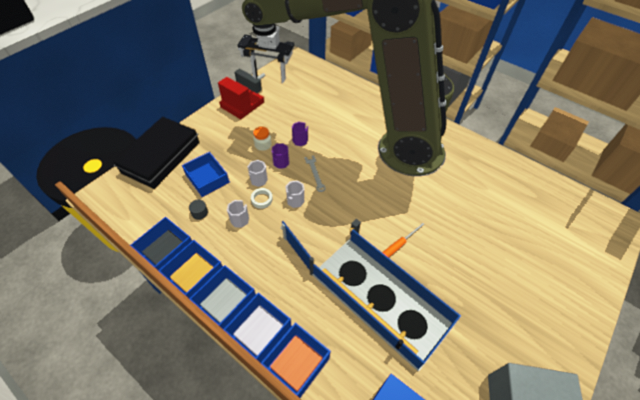

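View pics/side0.png

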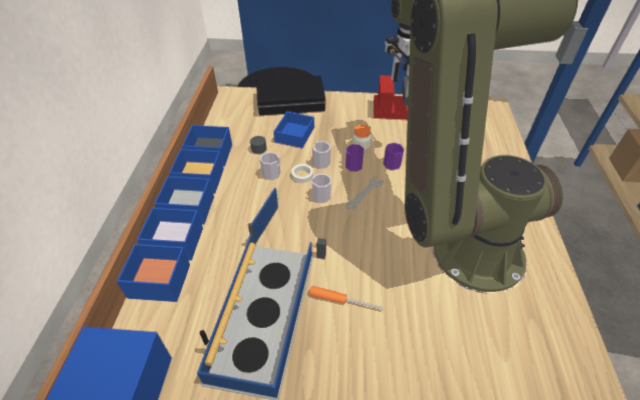

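Run:
```python
from h import *
a=pickle.load(open('scene0.pkl','rb'));b=pickle.load(open('side0.pkl','rb'))
A=cv2.resize(a['frame'][150:240,215:315],None,fx=4,fy=4,interpolation=2)
B=cv2.resize(b['frame'][135:225,250:350],None,fx=4,fy=4,interpolation=2)
C=cv2.resize(a['frame'][215:375,270:470],(400,240),interpolation=2)
D=cv2.resize(b['frame'][180:400,190:400],(400,240),interpolation=2)
cv2.imwrite('pics/crop1.png',np.vstack([np.hstack([A,B]),np.hstack([C,D])]))
for c,pts in ((a,[(257,174),(238,213),(295,195)]),(b,[(321,155),(270,167),(321,188)])):
    P=cloud(c)
    for p in pts:
        q=P[p[1]-14:p[1]+14,p[0]-14:p[0]+14].reshape(-1,3); q=q[(q[:,2]>60)&(q[:,2]<80)]
        print(p,len(q),q.min(0).round(),q.max(0).round(),((q.min(0)+q.max(0))/2).round(1))
# booth points
print('pads scene',atz(a,[(352,273),(381,298),(412,324)],6).round(1).tolist())
print('pads side',atz(b,[(275,275),(263,312),(250,354)],6).round(1).tolist())
```

```text
(257, 174) 106 [ 441. -376.   60.] [ 501. -314.   73.] [ 470.6 -345.2   66.4]
(238, 213) 126 [ 602. -307.   60.] [ 663. -246.   74.] [ 632.2 -276.5   67. ]
(295, 195) 104 [ 428. -216.   60.] [ 487. -157.   74.] [ 457.6 -186.6   66.9]
(321, 155) 98 [ 440. -377.   60.] [ 501. -314.   71.] [ 470.4 -345.2   65.3]
(270, 167) 105 [ 604. -304.   60.] [ 663. -242.   70.] [ 633.6 -273.    65.2]
(321, 188) 122 [ 429. -216.   60.] [ 487. -152.   73.] [ 458.  -184.2   66.6]
pads scene [[560.0, 122.4, 6.0], [571.5, 233.2, 6.0], [581.2, 341.8, 6.0]]
pads side [[556.3, 124.2, 6.0], [569.5, 234.4, 6.0], [580.9, 342.6, 6.0]]
```

View pics/crop1.png

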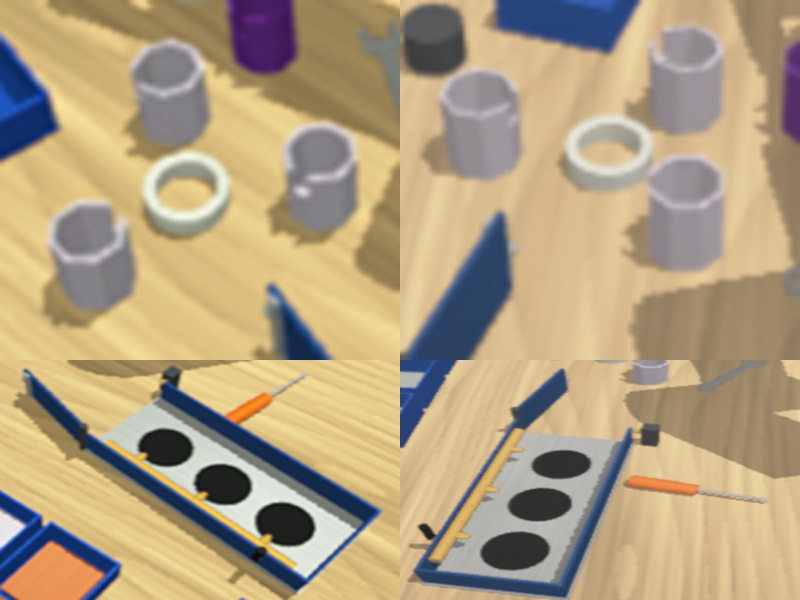

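Call:
{"fn": "move_arm", "kwargs": {
  "moves": [
    [0.37,-0.096,-0.06,0],
    [0.37,-0.096,-0.06,0],
    [0.37,-0.096,-0.06,0],
    [0.37,-0.096,-0.06,0],
    [0.37,-0.096,-0.06,0],
    [0.37,-0.096,-0.06,0],
    [0.37,-0.096,-0.06,0],
    [0.37,-0.096,-0.06,0],
    [0.37,-0.096,-0.06,0],
    [0.37,-0.096,-0.06,0],
    [0.37,-0.096,-0.06,0],
    [0.37,-0.096,-0.06,0]
  ]
}}

```text
clock: 1.35
eef_pos: [518.9, -270.9, 242.7]
eef_rot: [-3.141, 0.0, 0.406]
wrist_force: [0.1, 0.5, 0.7]
finger_gap: 93.7
finger_force: 0.0
```

Run:
```python
from h import *
c=snap('wrist','w1'); s=manip.read_state(); print(s['eef_pos'],s['eef_rot'],c['origin'])
C={'A':(470.5,-345.2),'B':(633,-275),'C':(458,-185.5)}
for k,v in C.items(): print(k,proj(c,[*v,70]).round(),proj(c,[*v,0]).round())
```

```text
[ 518.9857611  -270.82982514  242.83324906] [-3.14152582e+00  1.54965727e-04  4.06289379e-01] [ 583.25598391 -243.42294038  444.84260718]
A [[362. 244.]] [[356. 225.]]
B [[367.  85.]] [[360.  90.]]
C [[230. 201.]] [[244. 188.]]
```

View pics/w1.png

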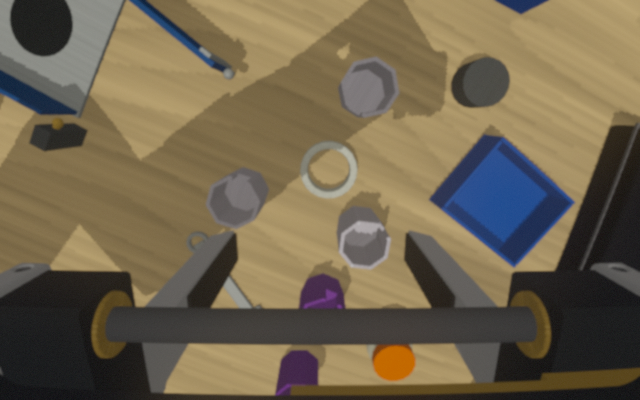

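```bash
cat >> h.py <<'E'
from scipy.optimize import least_squares
def octrim(cams,xy,zlo=63,zhi=73,mask=None,t0s=np.radians([0,11,22,33])):
    """rim points -> centre and flat angle (mod 45)"""
    Q=[]
    for c in cams:
        q=cloud(c).reshape(-1,3); q=q[np.isfinite(q[:,0])]; m=(np.hypot(q[:,0]-xy[0],q[:,1]-xy[1])<38)&(q[:,2]>zlo)&(q[:,2]<zhi); Q.append(q[m])
    q=np.vstack(Q)
    def f(p):
        d=q[:,:2]-p[:2]; a=np.arctan2(d[:,1],d[:,0])-p[2]; a=(a+np.pi/8)%(np.pi/4)-np.pi/8
        r=np.hypot(d[:,0],d[:,1])*np.cos(a); return r-27
    best=min((least_squares(f,[xy[0],xy[1],t],loss='soft_l1') for t in t0s),key=lambda r:r.cost)
    return best.x,best.cost/len(q),q
E
python3 - <<'E'
from h import *
L=lambda n:pickle.load(open(n+'.pkl','rb'))
a,b,w=L('scene0'),L('side0'),L('w1')
C={'A':(470.5,-345.2),'B':(633,-275),'C':(458,-185.5)}
ims=[]
for k,v in C.items():
    for cs in ([w],[a,b,w]):
        x,e,q=octrim(cs,v); print(k,x[:2].round(1),np.degrees(x[2]).round(1)%45,e.round(2),len(q),'z90',np.percentile(q[:,2],90).round(1))
    d=q[:,:2]-x[:2]; h=np.histogram(np.degrees(np.arctan2(d[:,1],d[:,0])),bins=np.arange(-180,181,15))[0]; print(h)
    u=proj(w,[*x[:2],60])[0].astype(int); r=np.s_[max(u[1]-42,0):u[1]+42,u[0]-42:u[0]+42]
    im=cv2.resize(w['frame'][r],(266,266),interpolation=2)
    ua=proj(a,[*x[:2],40])[0].astype(int); ia=cv2.resize(a['frame'][ua[1]-20:ua[1]+20,ua[0]-20:ua[0]+20],(266,266),interpolation=2)
    ims.append(np.vstack([im,ia]))
    for t in range(8):
        t_=x[2]+t*np.pi/4; print(round(np.degrees(t_)), proj(w,[x[0]+29*np.cos(t_),x[1]+29*np.sin(t_),70]).round(), end=';')
    print()
cv2.imwrite('pics/crop2.png',np.hstack(ims))
# pads: dark disc centroids in each cam
E
```

```text
A [ 470.  -347.5] 16.3 0.6 657 z90 71.1
A [ 470.1 -347.1] 16.5 0.78 815 z90 71.1
[40 41 42 37 40 45 35 34 35  3  0 35 37 39 38 42 41 38 32 33 29 31 32 36]
16 [[368. 221.]];61 [[349. 226.]];106 [[339. 242.]];151 [[344. 259.]];196 [[360. 267.]];241 [[378. 262.]];286 [[388. 247.]];331 [[384. 230.]];
B [ 631.7 -278.3] 35.9 0.58 713 z90 71.2
B [ 631.9 -277.8] 36.5 0.76 895 z90 71.1
[21 38 31 38 42 42 47 42 39 46 46 41 47 46 44 42 40 38 40 36 40 38 11  0]
-8 [[384.  63.]];37 [[364.  59.]];82 [[346.  72.]];127 [[342.  93.]];172 [[354. 111.]];217 [[375. 115.]];262 [[392. 102.]];307 [[396.  81.]];
C [ 457.4 -188.8] 4.2 0.61 683 z90 71.1
C [ 457.5 -188.3] 4.9 0.87 856 z90 71.0
[40 46 34 36 35 33 30 40 41 37 43 11  0 29 38 30 37 41 38 44 46 42 45 40]
5 [[239. 178.]];50 [[220. 179.]];95 [[208. 194.]];140 [[211. 213.]];185 [[226. 225.]];230 [[245. 224.]];275 [[257. 210.]];320 [[255. 191.]];
```

View pics/crop2.png

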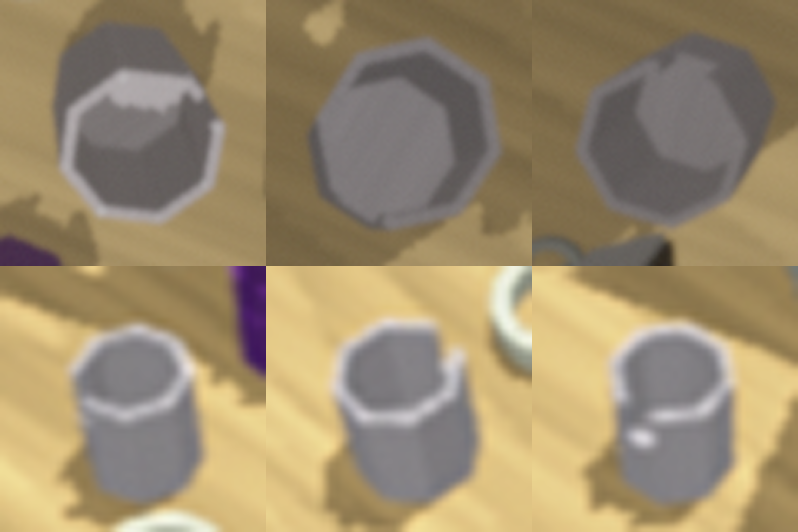

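Run:
```python
from h import *
L=lambda n:pickle.load(open(n+'.pkl','rb'))
a,b,w=L('scene0'),L('side0'),L('w1')
for c,pts in ((a,[(352,273),(381,298),(412,324)]),(b,[(275,275),(263,312),(250,354)])):
    g=(c['frame'].max(2)<60).astype(np.uint8); n,l,st,ce=cv2.connectedComponentsWithStats(g)
    pc=[]
    for u,v in pts:
        k=l[v,u]; vv,uu=np.where(l==k); P=atz(c,np.c_[uu,vv],6)
        zz=cloud(c)[l==k][:,2]; pc.append(((P.max(0)+P.min(0))/2)[:2]); print(len(uu),P.mean(0).round(1),pc[-1].round(1),np.ptp(P,0).round(1),np.nanmedian(zz).round(1))
    d=pc[2]-pc[0]; print('dist',np.linalg.norm(d),'yaw',np.degrees(np.arctan2(-d[0],d[1])))
# door: points z 70..95 around
for n,c in (('a',a),('b',b),('w',w)):
    P=cloud(c).reshape(-1,3); m=(P[:,2]>78)&(P[:,2]<96)&(P[:,0]>560)&(P[:,0]<760)&(P[:,1]>-180)&(P[:,1]<60); q=P[m]; print(n,len(q))
    if len(q)>5:
        i=np.argsort(q[:,1]); print(q[i[:4]].round(),q[i[-4:]].round())
P=np.vstack([cloud(c).reshape(-1,3) for c in (a,b,w)]); P=P[P[:,2]>8]
H=np.histogram2d(P[:,0],P[:,1],bins=[np.arange(300,721,30),np.arange(-510,61,30)])[0]
print('cols y',np.arange(-510,31,30))
for x,r in zip(range(300,720,30),H): print(x,''.join('%4d'%min(v,999) for v in r))
```

```text
472 [558.5 123.5   6. ] [558.9 123. ] [76.7 75.9  0. ] 6.4
531 [569.4 232.7   6. ] [570.  231.9] [75.7 77.8  0. ] 6.5
593 [580.3 342.3   6. ] [580.4 341.7] [75.9 77.3  0. ] 6.1
dist 219.78116155821075 yaw -5.633961923645485
555 [558.2 125.3   6. ] [558.4 125.1] [75.7 74.   0. ] 5.3
704 [569.5 234.6   6. ] [569.4 233.7] [76.8 77.4  0. ] 5.6
883 [580.7 343.8   6. ] [580.6 342.6] [77.9 78.3  0. ] 6.1
dist 218.69473482338336 yaw -5.835042480573745
a 170
[[ 589. -124.   87.]
 [ 591. -123.   84.]
 [ 588. -121.   94.]
 [ 589. -120.   91.]] [[633.  32.  96.]
 [635.  33.  93.]
 [635.  33.  81.]
 [635.  33.  88.]]
b 178
[[ 591. -120.   88.]
 [ 588. -119.   90.]
 [ 588. -117.   84.]
 [ 593. -117.   88.]] [[631.  34.  94.]
 [635.  34.  86.]
 [637.  35.  91.]
 [632.  35.  87.]]
w 814
[[ 590. -126.   88.]
 [ 589. -126.   87.]
 [ 590. -126.   84.]
 [ 590. -126.   81.]] [[613. -30.  89.]
 [614. -30.  90.]
 [614. -29.  90.]
 [613. -28.  89.]]
cols y [-510 -480 -450 -420 -390 -360 -330 -300 -270 -240 -210 -180 -150 -120
  -90  -60  -30    0   30]
300    5 302 392   3   0   3   0   0  11  32   6   0   
[... 378 characters left out ...]
 486   0   0 339 167 497   0   0   0   0   0   0 749
480    0   0   0   0 193 414 404 277 177 999 914 162   0   0   0   0   0   0  17
510  154 154  75   0   0   0 999 206 999 999 999   0   0   0   0   0   0   0  10
540    2   1 482 129   0   0 999 999 999   1   0   0   0   0   0   0   0   0  33
570    5   1 595   5   0  65 999   0   0   0   0   0 275 585 105   0   0   0  19
600   75   0 620   0   0   0 188 337 407   0   0   0   0  24 454 555 289 149  18
630  276 308 391   0   0   0 305 548 508   0   0   0   0   0   0   0   0  74 168
660    0   0  62 638 464   0   0  54  34   0   0   0   0   0   0   0   0   0   0
690    0   0 144 798 615   0   0   0   0   0   0   0   0   0   0   0   0   0   0
```

Call:
{"fn": "move_arm", "kwargs": {
  "moves": [
    [-0.075,0.051,0.1,0.905],
    [-0.075,0.051,0.1,0.905],
    [-0.075,0.051,0.1,0.905],
    [-0.075,0.051,0.1,0.905],
    [-0.075,0.051,0.1,0.905],
    [-0.075,0.051,0.1,0.905],
    [-0.075,0.051,0.12,0.905],
    [-0.075,0.051,0.14,0.905],
    [-0.075,0.051,0.18,0.905],
    [-0.075,0.051,0.227,0.905],
    [-0.075,0.051,0.227,0.905],
    [-0.075,0.051,0.227,0.905]
  ],
  "jaw": 0.072
}}

```text
clock: 2.6
eef_pos: [470.9, -347.1, 16.8]
eef_rot: [-3.142, 0.0, -0.498]
wrist_force: [0.3, -1.2, 1.3]
finger_gap: 72.0
finger_force: 0.0
```

Call:
{"fn": "move_arm", "kwargs": {
  "moves": [
    [0,0,0,0],
    [0,0,0,0],
    [0,0,0,0],
    [0,0,0,0],
    [0,0,0,0],
    [0,0,0,0]
  ],
  "jaw": 0.05,
  "squeeze": 25
}}

```text
clock: 3.2
eef_pos: [472.0, -347.6, 18.2]
eef_rot: [3.141, -0.004, -0.497]
wrist_force: [-2.4, 0.3, 8.8]
finger_gap: 58.1
finger_force: 25.0
```

```bash
cat >> h.py <<'E'
def plan(x,y,z,yawdeg,cur=None):
    s=manip.read_state(); p=np.array(s['eef_pos']); ya=s['eef_rot'][2]
    if cur is not None: p=np.array(cur[:3],float); ya=np.radians(cur[3])
    d=np.array([x,y,z])-p; c,s_=np.cos(ya),np.sin(ya)
    t=(ya-np.radians(yawdeg)+np.pi)%(2*np.pi)-np.pi
    return np.round([(c*d[0]+s_*d[1])/1e3,(s_*d[0]-c*d[1])/1e3,-d[2]/1e3,t],4)
E
python3 - <<'E'
from h import *
s=manip.read_state(); print(s['eef_pos'],np.degrees(s['eef_rot'][2]),s['joints'],s['finger_gap'],s['finger_force'])
print(plan(380,-70,60,180))
print(s['joints'][0]-s['joints'][5]+np.pi/2, s['eef_rot'][2])
E
```

```text
[ 471.96979867 -347.55486461   18.22131522] -28.493231742829995 [-6.97129484e-01  5.57607280e-01  1.56574236e+00 -2.10429584e-04
  1.01455057e+00  1.37107996e+00] 58.13297272110313 25.001775920391083
[-0.2132 -0.2001 -0.0418  2.6443]
-0.49741311278558076 -0.4973007084461456
```

Call:
{"fn": "move_arm", "kwargs": {
  "moves": [
    [0,0,-0.05,0],
    [0,0,-0.092,-0.15],
    [-0.213,-0.2,-0.092,-1.79],
    [-0.213,-0.2,-0.092,-1.79],
    [-0.213,-0.2,-0.092,-1.79],
    [-0.213,-0.2,-0.092,-1.79],
    [-0.213,-0.2,-0.092,-1.79],
    [-0.213,-0.2,-0.092,-1.79],
    [-0.213,-0.2,-0.092,-1.79],
    [-0.213,-0.2,-0.092,-1.79],
    [-0.213,-0.2,-0.092,-1.79],
    [-0.213,-0.2,-0.092,-1.79]
  ]
}}

```text
clock: 4.4
eef_pos: [379.5, -69.1, 108.8]
eef_rot: [3.14, -0.0, 1.159]
wrist_force: [-0.3, 0.5, -1.8]
finger_gap: 58.1
finger_force: 25.0
```

Call:
{"fn": "move_arm", "kwargs": {
  "moves": [
    [0,0,0.02,-1.8],
    [0,0,0.04,-1.8],
    [0,0,0.06,-1.8],
    [0,0,0.06,-1.8],
    [0,0,0.06,-1.8],
    [0,0,0.06,-1.8],
    [0,0,0.06,-1.8],
    [0,0,0.06,-1.8],
    [0,0,0.06,-1.8],
    [0,0,0.06,-1.8],
    [0,0,0.06,-1.8],
    [0,0,0.06,-1.8]
  ]
}}

```text
clock: 5.6
eef_pos: [379.6, -69.3, 48.7]
eef_rot: [-3.141, 0.002, 2.959]
wrist_force: [-0.9, -0.1, -2.3]
finger_gap: 57.8
finger_force: 25.0
```

Run:
```python
from h import *
s=manip.read_state(); print(s['clock'],s['eef_pos'],np.degrees(s['eef_rot'][2]),s['joints'],s['finger_gap'],s['finger_force'])
print(plan(380,-70,18.5,180))
c=snap('wrist','w2'); d=snap('scene','s2'); 
P=cloud(c); 
cv2.imwrite('pics/c3.png',np.hstack([c['frame'],cv2.resize(d['frame'][150:310,200:420],(0,0),fx=2.5,fy=2.5)])[:, :].copy() if 0 else cv2.resize(d['frame'][140:290,220:420],(800,600)))
```

```text
5.6 [379.63366539 -69.29483325  48.70828313] 169.53841293419742 [-2.75545153e-01  1.17276500e-01  2.09499330e+00  2.85512607e-05
  9.27750410e-01 -1.66376935e+00] 57.78809300574837 24.99610126018524
[-0.0005 -0.0006  0.0302 -0.1826]
```

View pics/c3.png

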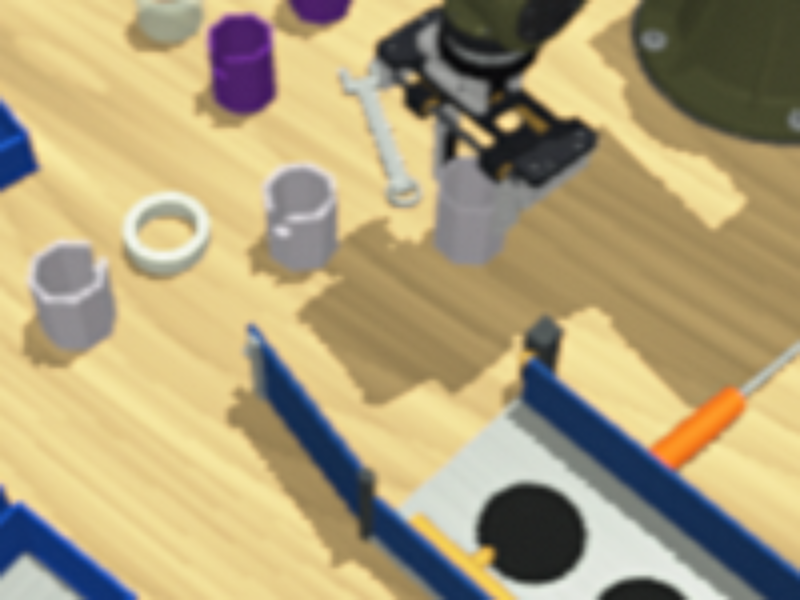

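Run:
```python
from h import *
L=lambda n:pickle.load(open(n+'.pkl','rb'))
yaw=np.radians(-5.75); o=np.array([569.6,233.2]); ex=np.array([np.cos(yaw),np.sin(yaw)]); ey=np.array([-ex[1],ex[0]])
for n in ('scene0','side0','w1','w2'):
    P=cloud(L(n)).reshape(-1,3); P=P[np.isfinite(P[:,0])]; b=np.c_[(P[:,:2]-o)@ex,(P[:,:2]-o)@ey,P[:,2]]
    m=(b[:,2]>58)&(b[:,2]<75)&(b[:,0]>-110)&(b[:,0]<-50)&(abs(b[:,1])<185); q=b[m]; print(n,len(q))
    if len(q)>30:
        t=q[q[:,2]>63]
        for lo in range(-180,180,90):
            r=t[(t[:,1]>lo)&(t[:,1]<lo+90)]
            if len(r)>8: print(lo,len(r),np.percentile(r[:,0],[3,50,97]).round(1),np.percentile(r[:,2],[50,97]).round(1))
    m=(b[:,2]>15)&(b[:,2]<55)&(b[:,0]>-90)&(b[:,0]<-60)&(abs(b[:,1])<185);print('face',m.sum(),np.percentile(b[m,0],[10,50,90]) if m.any() else '')
```

```text
scene0 367
-180 55 [-85.4 -81.7 -78.4] [65.2 68.5]
-90 55 [-84.2 -80.7 -77.8] [65.4 68.4]
0 62 [-83.9 -81.  -77.6] [65.3 68.3]
90 70 [-84.  -81.  -77.6] [65.3 68.5]
face 817 [-80.72762326 -79.23503167 -77.90408357]
side0 364
-180 47 [-84.9 -82.5 -79.8] [64.5 67.8]
-90 56 [-84.7 -81.8 -79.5] [64.5 67.2]
0 69 [-84.5 -81.8 -79.7] [64.9 67.6]
90 95 [-84.4 -81.8 -79.3] [64.8 67.7]
face 379 [-84.65010604 -84.26067459 -83.86946697]
w1 267
-180 177 [-86.  -83.  -80.7] [66.2 67.9]
face 688 [-81.74435665 -81.18916993 -80.60047051]
w2 0
face 449 [-86.69087225 -86.12687215 -85.51221182]
```

```bash
cat >> h.py <<'E'
BO=np.array([569.6,233.2]); BY=np.radians(-5.75)
def bw(bx,by):
    ex=np.array([np.cos(BY),np.sin(BY)]); ey=np.array([-ex[1],ex[0]]); return BO+bx*ex+by*ey
def wb(p):
    ex=np.array([np.cos(BY),np.sin(BY)]); ey=np.array([-ex[1],ex[0]]); d=np.array(p[:2])-BO; return np.array([d@ex,d@ey])
E
python3 - <<'E'
from h import *
print(bw(-60,110),plan(*bw(-60,110),125,174.25),plan(*bw(-60,110),97,174.25))
c=pickle.load(open('scene0.pkl','rb'));P=cloud(c)[215:245,340:370].reshape(-1,3);P=P[P[:,2]>60];print(P.max(0),P.min(0))
E
```

```text
[520.92257568 348.6578207 ] [-0.0615  0.4369 -0.0764 -0.0859] [-0.0615  0.4369 -0.0484 -0.0859]
[479.21052079 119.40001255  70.82222959] [426.43029892  34.54912145  61.98470549]
```

Call:
{"fn": "move_arm", "kwargs": {
  "moves": [
    [0,0,-0.05,0],
    [0,0.03,-0.0764,-0.0859],
    [-0.0615,0.437,-0.0764,-0.086],
    [-0.0615,0.437,-0.0764,-0.086],
    [-0.0615,0.437,-0.0764,-0.086],
    [-0.0615,0.437,-0.0764,-0.086],
    [-0.0615,0.437,-0.0764,-0.086],
    [-0.0615,0.437,-0.0764,-0.086],
    [-0.0615,0.437,-0.0764,-0.086],
    [-0.0615,0.437,-0.0764,-0.086],
    [-0.0615,0.437,-0.0764,-0.086],
    [-0.0615,0.437,-0.0764,-0.086]
  ]
}}

```text
clock: 6.9
eef_pos: [521.5, 350.0, 123.9]
eef_rot: [-3.141, -0.0, 3.037]
wrist_force: [-0.4, -0.4, -0.9]
finger_gap: 57.9
finger_force: 25.0
```

Call:
{"fn": "move_arm", "kwargs": {
  "moves": [
    [0,0,0.02,0],
    [0,0,0.025,0],
    [0,0,0.025,0],
    [0,0,0.025,0]
  ]
}}

```text
clock: 7.3
eef_pos: [522.0, 348.0, 100.2]
eef_rot: [3.141, 0.001, 3.037]
wrist_force: [-0.3, 0.5, -1.9]
finger_gap: 57.5
finger_force: 25.0
```

Run:
```python
from h import *
s=manip.read_state(); print(s['clock'],s['eef_pos'],wb(s['eef_pos']),np.degrees(s['eef_rot']),s['finger_gap'],s['wrist_force'])
c=snap('wrist','w3');d=snap('side','d3')
cv2.imwrite('pics/c4.png',np.hstack([cv2.resize(c['frame'],(480,300)),cv2.resize(d['frame'][240:400,190:360],(318,300))]))
```

```text
7.3 [521.97708505 348.03759492 100.24790841] [-58.88865716 109.48854412] [1.79969886e+02 4.21241238e-02 1.74016911e+02] 57.454915297102445 [-0.28963432  0.5072412  -1.88432099]
```

View pics/c4.png

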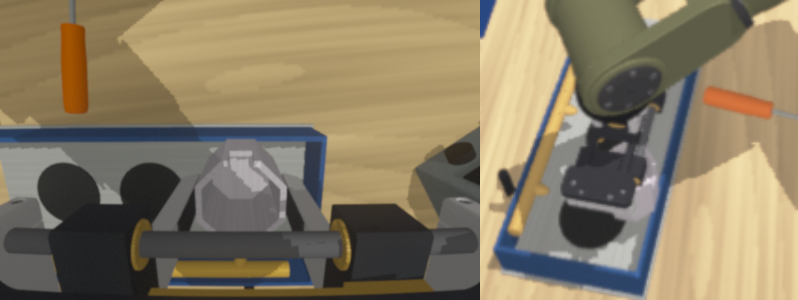

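Call:
{"fn": "move_arm", "kwargs": {
  "moves": [
    [0,0,0.015,0],
    [0,0,0.015,0],
    [-0.004,0,0.02,0],
    [-0.008,0,0.0244,0],
    [-0.011,0,0.0285,0],
    [-0.0143,0,0.0327,0],
    [-0.0165,0,0.0375,0],
    [-0.0184,0,0.0424,0],
    [-0.0184,0,0.0424,0]
  ],
  "squeeze": 8
}}

```text
clock: 8.3
eef_pos: [540.1, 346.4, 55.8]
eef_rot: [-3.141, -0.001, 3.039]
wrist_force: [3.9, 0.0, -0.6]
finger_gap: 58.2
finger_force: 8.0
```

Run:
```python
from h import *
s=manip.read_state(); print(s['clock'],wb(s['eef_pos']),np.degrees(s['eef_rot']),s['finger_gap'],s['wrist_force'])
c=snap('wrist','w4');d=snap('side','d4')
cv2.imwrite('pics/c5.png',np.hstack([cv2.resize(c['frame'],(480,300)),cv2.resize(d['frame'][240:400,190:360],(318,300))]))
```

```text
8.3 [-40.74262583 109.70120616] [-1.79975691e+02 -2.97623022e-02  1.74099877e+02] 58.21217647671485 [ 3.92730228  0.03445944 -0.61870418]
```

View pics/c5.png

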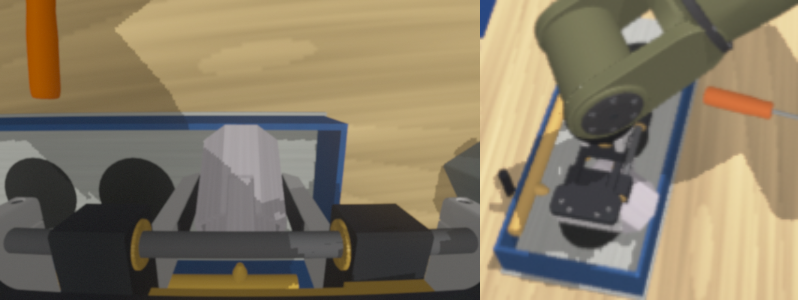

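Call:
{"fn": "move_arm", "kwargs": {
  "moves": [
    [-0.0007,0,0.005,0],
    [-0.0014,0,0.0104,0],
    [-0.001,0,0.016,0],
    [0,0,0.021,0],
    [0.002,0,0.026,0],
    [0.004,0,0.0306,0],
    [0.004,0,0.0306,0],
    [-0.0075,0,0.0306,0],
    [-0.0075,0,0.0,0],
    [-0.0075,0,-0.026,0],
    [-0.0075,0,-0.026,0]
  ]
}}

```text
clock: 9.5
eef_pos: [548.5, 346.7, 86.4]
eef_rot: [3.139, 0.004, 3.039]
wrist_force: [-0.2, -0.2, -1.8]
finger_gap: 58.2
finger_force: 8.0
```

```bash
cat >> h.py <<'E'
def prof(c,by,n=24):
    s=manip.read_state(); print(round(s['clock'],2),wb(s['eef_pos']).round(1),s['eef_pos'][2].round(1),np.degrees(s['eef_rot'][2]).round(2),'gap',round(s['finger_gap'],1),s['wrist_force'].round(1))
    g=wb(s['eef_pos'])[0]; P=cloud(c).reshape(-1,3); P=P[np.isfinite(P[:,0])]; e=np.array([np.cos(BY),np.sin(BY)])
    d=P[:,:2]-BO; b=np.c_[d@e,d@np.array([-e[1],e[0]]),P[:,2]]
    m=(abs(b[:,1]-by)<9)&(b[:,2]<s['eef_pos'][2]+90)&(b[:,2]>9); b=b[m]
    print('bx-z rel grasp:',[(x,np.median(b[abs(b[:,0]-g-x)<2.5,2]-s['eef_pos'][2]-19).round(1)) for x in range(-50,80,5) if (abs(b[:,0]-g-x)<2.5).sum()>2])
E
python3 - <<'E'
from h import *
prof(snap('wrist','w5'),110)
E
```

```text
9.55 [-33.2 110.2] 83.9 174.12 gap 57.6 [ 0.5 -0.5 -2.5]
bx-z rel grasp: [(-50, np.float64(-37.1)), (-45, np.float64(-37.4)), (-35, np.float64(30.0)), (-30, np.float64(30.7)), (-25, np.float64(31.6)), (-20, np.float64(32.4)), (-15, np.float64(33.1)), (-10, np.float64(33.8)), (-5, np.float64(34.6)), (0, np.float64(35.3)), (5, np.float64(36.0)), (10, np.float64(36.3)), (15, np.float64(36.9)), (20, np.float64(37.7)), (35, np.float64(-13.9)), (40, np.float64(-13.7))]
```

Run:
```python
from h import *
c=snap('wrist','w5b'); s=manip.read_state(); print(s['eef_pos'],s['finger_force'])
e=np.array([np.cos(BY),np.sin(BY)]);P=cloud(c).reshape(-1,3);P=P[np.isfinite(P[:,0])];d=P[:,:2]-BO;b=np.c_[d@e,d@np.array([-e[1],e[0]]),P[:,2]]
g=wb(s['eef_pos']);b[:,0]-=g[0];b[:,1]-=g[1];b[:,2]-=s['eef_pos'][2]+19
for x in range(-45,50,5):
    print(x,[ (int(np.median(q)) if len(q)>1 else '--') for y in range(-30,31,4) for q in [b[(abs(b[:,0]-x)<2.5)&(abs(b[:,1]-y)<2)&(b[:,2]<50),2]]])
```

```text
[546.9650341  345.80191376  82.29467122] 7.999226559331873
-45 [-35, -35, -35, -34, -34, -35, -35, -35, -35, -34, -35, -34, -34, -34, -35, -34]
-40 [-95, -94, -95, -94, -95, -95, -94, -95, -94, -95, -94, -94, -95, -94, -95, -94]
-35 [-94, -94, -93, 16, 22, 27, 26, 27, 24, 28, 27, 22, 16, -93, -94, -94]
-30 [-94, 14, 18, 22, 26, 29, 29, 29, 29, 29, 29, 27, 22, 18, 14, -93]
-25 [-94, 15, 19, 24, 27, 30, 30, 30, 30, 30, 30, 28, 24, 20, 16, -94]
-20 [-94, 16, 20, 24, 28, 31, 31, 31, 31, 31, 31, 29, 24, 21, 16, -94]
-15 [-94, 17, 21, 25, 29, 32, 32, 32, 31, 32, 32, 29, 25, 21, 17, -94]
-10 [31, 19, 23, 26, 31, 33, 33, 33, 33, 33, 33, 31, 27, 22, 19, 33]
-5 [32, 19, 23, 27, 31, 33, 33, 33, 33, 33, 33, 32, 27, 23, 19, 32]
0 [33, 20, 24, 28, 32, 34, 34, 34, 34, 34, 34, 32, 28, 24, 20, 33]
5 [33, 20, 24, 29, 33, 35, 35, 35, 35, 35, 35, 33, 29, 24, 21, 33]
10 [20, 21, 25, 30, 33, 35, 35, 35, 35, 35, 35, 33, 30, 25, 21, 20]
15 [20, 22, 26, 30, 34, 36, '--', '--', '--', '--', 36, 34, 30, 26, 22, 20]
20 [20, 23, 27, 31, 35, 36, '--', '--', '--', '--', 36, 34, 31, 27, 23, 20]
25 [21, 23, 27, 30, '--', '--', '--', '--', '--', '--', '--', '--', 30, 27, 23, 21]
30 [22, 22, '--', '--', '--', '--', '--', '--', '--', '--', '--', '--', '--', '--', 22, 22]
35 ['--', '--', '--', '--', '--', -14, -14, -15, -14, -14, -14, '--', '--', '--', '--', '--']
40 ['--', '--', '--', '--', '--', -14, -14, -14, -14, -14, -14, '--', '--', '--', '--', '--']
45 ['--', '--', '--', '--', '--', '--', '--', '--', '--', '--', '--', '--', '--', '--', '--', '--']
```

Call:
{"fn": "move_arm", "kwargs": {
  "moves": [
    [0.0285,0,0,0],
    [0.0285,0,0,0],
    [0.0265,0,0.0095,0],
    [0.024,0,0.0148,0],
    [0.0212,0,0.0185,0],
    [0.0177,0,0.0256,0],
    [0.0161,0,0.0334,0],
    [0.0166,0,0.0413,0],
    [0.0177,0,0.045,0],
    [0.0191,0,0.0489,0],
    [0.0225,0,0.0535,0],
    [0.0225,0,0.0535,0]
  ]
}}

```text
clock: 10.8
eef_pos: [524.5, 347.9, 28.1]
eef_rot: [-3.141, -0.001, 3.039]
wrist_force: [3.9, 0.8, -2.6]
finger_gap: 58.0
finger_force: 8.0
```

```bash
cat >> h.py <<'E'
def grid(c,s=None):
    s=manip.read_state(); print(round(s['clock'],2),s['eef_pos'].round(1),wb(s['eef_pos']).round(1),'yaw',np.degrees(s['eef_rot'][2]).round(2),'gap',round(s['finger_gap'],1),s['wrist_force'].round(1))
    e=np.array([np.cos(BY),np.sin(BY)]);P=cloud(c).reshape(-1,3);P=P[np.isfinite(P[:,0])];d=P[:,:2]-BO;b=np.c_[d@e,d@np.array([-e[1],e[0]]),P[:,2]]
    g=wb(s['eef_pos']);b[:,0]-=g[0];b[:,1]-=g[1];b[:,2]-=s['eef_pos'][2]+19
    for x in range(-50,50,5):
        print(x,' '.join( '%4d'%np.median(q) if len(q)>1 else '  --' for y in range(-32,33,8) for q in [b[(abs(b[:,0]-x)<2.5)&(abs(b[:,1]-y)<3)&(b[:,2]<55),2]]))
E
python3 - <<'E'
from h import *
grid(snap('wrist','w6'))
E
```

```text
10.85 [524.4 347.8  28.2] [-56.4 109.5] yaw 174.12 gap 58.3 [ 3.  -0.1 -2.8]
-50  -46  -46  -46  -46  -46  -46  -46  -46  -46
-45  -46  -46  -47  -46  -46  -46  -46  -46  -46
-40  -46  -46  -46  -46  -46  -46  -46  -46  -46
-35  -46  -46  -46  -46  -46  -46  -47  -46  -46
-30   -7   -8   -8   -8   -8   -8   -7   -7   -8
-25   19   19   19   27   27   27   19   19   19
-20   --   --   30   29   29   29   30   --   --
-15   --   31   31   31   31   31   31   31   --
-10   35   32   32   32   32   32   32   32   35
-5   32   33   33   33   33   33   33   33  -39
0  -40   34   34   34   34   35   34   34  -40
5  -40   36   36   36   36   36   36   36  -40
10  -40   37   37   37   37   37   37   37  -40
15   --   38   38   38   38   38   38   38   --
20   --   --   --   --   --   --   --   --   --
25   --   --   --   --   --   --   --   --   --
30   --   --   --   --   --   --   --   --   --
35   --   --   --   --   --   --   --   --   --
40   --   --   --   --   --   --   --   --   --
45   --   --   --   --   --   --   --   --   --
```

Call:
{"fn": "move_arm", "kwargs": {
  "moves": [
    [-0.003,0,-0.01,0],
    [-0.03,0,-0.01,0],
    [-0.0514,0.0005,-0.01,-0.001],
    [-0.0514,0.0005,-0.01,-0.001],
    [-0.0514,0.0005,-0.005,-0.001],
    [-0.0514,0.0005,-0.001,-0.001],
    [-0.0514,0.0005,0.002,-0.001],
    [-0.0514,0.0005,0.0055,-0.001],
    [-0.0514,0.0005,0.0055,-0.001],
    [-0.0514,0.0005,0.0055,-0.001]
  ]
}}

```text
clock: 11.85
eef_pos: [576.6, 343.5, 24.6]
eef_rot: [3.141, 0.001, 3.04]
wrist_force: [1.6, -1.9, 3.6]
finger_gap: 57.9
finger_force: 8.0
```

Run:
```python
from h import *
grid(snap('wrist','w7'))
```

```text
11.9 [576.6 343.5  24.6] [ -4.  110.4] yaw 174.18 gap 57.7 [ 2.8 -1.9  4.7]
-50  -37  -37  -37  -37  -37  -37  -37  -37  -37
-45  -37  -37  -37  -37  -37  -37  -37  -37  -37
-40  -37  -37  -37  -37  -37  -37  -37  -37  -37
-35  -37  -37  -36  -36  -36  -36  -37  -37  -37
-30  -37  -36  -36  -36  -36  -36  -36  -37  -37
-25  -36  -36  -35   29   30   26  -36  -36  -37
-20  -36  -36   31   31   31   31   31  -36  -36
-15  -36  -35   32   32   32   32   32  -35  -36
-10   32   33   33   34   34   34   33   33   32
-5   21   34   35   35   35   35   35   34  -35
0   37   36   36   36   36   36   36   35  -36
5   37   37   37   37   37   37   37   37  -36
10  -36   38   38   38   38   38   38   38  -36
15   39   39   39   39   39   39   39   39   --
20   --   --   --   --   --   --   --   --   --
25   --   --   --   --   --   --   --   --   --
30   --   --   --   --   --   --   --   --   --
35   --   --   --   --   --   --   --   --   --
40   --   --   --   --   --   --   --   --   --
45   --   --   --   --   --   --   --   --   --
```

Call:
{"fn": "move_arm", "kwargs": {
  "moves": [
    [0,0,0.001,0],
    [0,0,0.002,0],
    [0,0,0.003,0],
    [0,0,0.003,0]
  ],
  "squeeze": 3
}}

```text
clock: 12.3
eef_pos: [576.2, 343.4, 20.6]
eef_rot: [3.142, -0.0, 3.04]
wrist_force: [1.8, -0.5, 3.7]
finger_gap: 57.9
finger_force: 3.0
```

Call:
{"fn": "move_arm", "kwargs": {
  "moves": [
    [0,0,0,0],
    [0,0,0,0],
    [0,0,0,0],
    [0,0,0,0]
  ],
  "jaw": 0.062
}}

```text
clock: 12.7
eef_pos: [576.1, 343.4, 20.6]
eef_rot: [-3.141, -0.0, 3.04]
wrist_force: [0.6, 0.3, 0.1]
finger_gap: 62.0
finger_force: 0.0
```

Run:
```python
from h import *
grid(snap('wrist','w8'))
```

```text
12.75 [576.1 343.4  20.7] [ -4.6 110.3] yaw 174.17 gap 61.7 [-0.7  0.1 -0.3]
-50  -33  -33  -33  -33  -33  -33  -33  -33  -33
-45  -33  -33  -33  -33  -33  -33  -33  -33  -33
-40  -33  -33  -33  -33  -33  -33  -33  -33  -33
-35  -33  -33  -32  -32  -32  -32  -32  -33  -33
-30  -33  -32  -32  -32  -32  -32  -32  -33  -33
-25  -32  -32  -32  -32  -32  -32  -32  -32  -33
-20  -32  -32  -32  -32  -32  -32  -32  -32  -32
-15  -32  -32  -32  -32  -32  -32  -32  -32  -32
-10   31  -32    0   14   14   14  -11  -32   31
-5   26  -32   23   36   36   36   19  -32   27
0   26   11   36   36   36   36   36    8   26
5   24   36   36   36   36   36   36   34   25
10  -32   36   36   36   36   36   36   36  -32
15  -32   36   36   36   36   36   36   36  -32
20  -32   36   36   36   36   36   36   36  -32
25   --   --   --   --   --   --   --   --   --
30   --   --   --   --   --   --   --   --   --
35   --   --   --   --   --   --   --   --   --
40   --   --   36   36   36   36   36   --   --
45   --   --   36   36   36   36   36   --   --
```

Call:
{"fn": "move_arm", "kwargs": {
  "moves": [
    [0,0,-0.05,0],
    [0,0,-0.1,0],
    [0.03,0,-0.14,0],
    [0.03,0,-0.14,0],
    [0.03,0,-0.14,0]
  ],
  "jaw": 0.072
}}

```text
clock: 13.25
eef_pos: [546.3, 346.7, 161.8]
eef_rot: [3.141, 0.001, 3.04]
wrist_force: [0.2, 0.1, -1.2]
finger_gap: 72.1
finger_force: 0.0
```

```bash
cat >> h.py <<'E'
def top(c,xy,z=76):
    """mouth-down housing: centre and angle from the outline of its top face, plus dark hole"""
    P=cloud(c); m=(abs(P[...,2]-z)<5)&(np.hypot(P[...,0]-xy[0],P[...,1]-xy[1])<45)
    q=P[m]; zt=np.median(q[:,2]); h=cv2.convexHull(q[:,:2].astype(np.float32)).reshape(-1,2)
    t=np.linspace(0,1,20,endpoint=False)[:,None]; B=np.vstack([h[i]*(1-t)+h[(i+1)%len(h)]*t for i in range(len(h))])
    def f(p):
        d=B-p[:2]; a=np.arctan2(d[:,1],d[:,0])-p[2]; a=(a+np.pi/8)%(np.pi/4)-np.pi/8
        return np.hypot(d[:,0],d[:,1])*np.cos(a)-29
    r=min((least_squares(f,[*h.mean(0),t0],loss='soft_l1') for t0 in np.radians([-6,5,16,28])),key=lambda r:r.cost)
    x=r.x; in_=m&(np.hypot(P[...,0]-x[0],P[...,1]-x[1])<24); g=c['frame'].max(2); dk=in_&(g<0.6*np.median(g[in_])); hp=P[dk]
    hd=hp[:,:2].mean(0)-x[:2] if len(hp) else np.zeros(2)
    print('world',x[:2].round(1),'booth',wb(x).round(1),'flat deg',((np.degrees(x[2])+22.5)%45-22.5).round(1),'z',zt.round(1),'cost',(r.cost/len(B)).round(2),'hole dir',np.degrees(np.arctan2(hd[1],hd[0])).round(1),np.hypot(*hd).round(1),len(hp)); return x
E
python3 - <<'E'
from h import *
c=snap('wrist','w9'); s=manip.read_state(); print(s['eef_pos'],wb(s['eef_pos']),np.degrees(s['eef_rot'][2]))
top(c,bw(16,110)); top(snap('scene','s9'),bw(16,110));top(snap('side','d9'),bw(16,110))
g=(c['frame'].max(2)<60).astype(np.uint8); n,l,st,ce=cv2.connectedComponentsWithStats(g)
for k in range(1,n):
    if 1500<st[k,4]<30000: vv,uu=np.where(l==k); P=atz(c,np.c_[uu,vv],6); q=(P.max(0)+P.min(0))/2; print(st[k],q.round(1),np.ptp(P,0).round(1))
cv2.imwrite('pics/c6.png',c['frame'])
E
```

```text
[546.21142166 346.28111954 160.27192443] [-34.6002773  110.16889763] 174.17697128032307
world [594.2 341.1] booth [ 13.7 109.9] flat deg -6.3 z 76.4 cost 0.06 hole dir -5.4 17.8 62
world [596.  341.5] booth [ 15.5 110.4] flat deg -8.1 z 75.2 cost 0.1 hole dir -5.9 16.4 8
world [594.4 343.5] booth [ 13.6 112.2] flat deg -0.2 z 75.0 cost 1.5 hole dir -9.5 18.5 12
[ 568  142   72   62 2268] [566.4 661.8   6. ] [66.8 86.3  0. ]
[  87  179   71   70 3815] [557.8 122.2   6. ] [80.3 80.8  0. ]
[ 182  179   74   71 3815] [568.4 231.5   6. ] [79.9 81.7  0. ]
[ 282  180   74   54 1701] [570.3 340.6   6. ] [58.7 80.1  0. ]
[ 160  234  234   81 1849] [652.7 278.1   6. ] [116.3 277.7   0. ]
[    0   272   640   128 18810] [757.8 315.2   6. ] [270.1 888.2   0. ]
[  456   272   172   111 11484] [748.5 603.6   6. ] [159. 219.   0.]
```

View pics/c6.png

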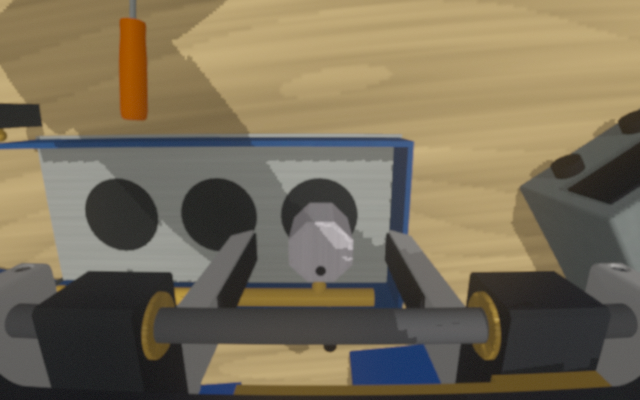

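Call:
{"fn": "move_arm", "kwargs": {
  "moves": [
    [-0.049,0,0,0],
    [-0.049,0,0.04,0],
    [-0.049,0,0.09,0],
    [-0.049,0,0.135,0],
    [-0.049,0,0.135,0],
    [-0.049,0,0.135,0]
  ]
}}

```text
clock: 14.0
eef_pos: [595.3, 341.3, 26.0]
eef_rot: [-3.141, -0.001, 3.04]
wrist_force: [-0.4, -0.3, 2.2]
finger_gap: 72.1
finger_force: 0.0
```

Call:
{"fn": "move_arm", "kwargs": {
  "moves": [
    [0,0,0,0],
    [0,0,0,0],
    [0,0,0,0],
    [0,0,-0.003,0],
    [0.008,0,-0.003,0],
    [0.0152,0,-0.003,0],
    [0.0152,0,-0.003,0],
    [0.0152,0,0,0],
    [0.0152,0,0.0005,0],
    [0.0152,0,0.0005,0]
  ],
  "jaw": 0.05,
  "squeeze": 12
}}

```text
clock: 15.0
eef_pos: [580.5, 343.1, 27.1]
eef_rot: [3.141, 0.001, 3.04]
wrist_force: [-6.0, -3.1, 13.2]
finger_gap: 58.3
finger_force: 12.0
```

Call:
{"fn": "move_arm", "kwargs": {
  "moves": [
    [0,0,0,0],
    [0,0,0,0],
    [0,0,0,0],
    [0,0,-0.05,0],
    [0,0,-0.1,0],
    [0,0,-0.14,0],
    [0.03,0,-0.14,0],
    [0.03,0,-0.14,0],
    [0.03,0,-0.14,0],
    [0.03,0,-0.14,0]
  ],
  "jaw": 0.07
}}

```text
clock: 16.0
eef_pos: [550.5, 345.8, 164.7]
eef_rot: [-3.141, -0.001, 3.04]
wrist_force: [0.3, 0.1, 0.4]
finger_gap: 69.9
finger_force: 0.0
```

Run:
```python
from h import *
a=snap('wrist','w10');b=snap('scene','s10');d=snap('side','d10'); s=manip.read_state(); print(s['eef_pos'],s['joints'][5])
x=top(a,bw(0,110)); top(b,bw(0,110))
for n,v in {'B':(632,-278),'C':(457.5,-188.5)}.items():
    r,e,q=octrim([b,d],v); print(n,r[:2].round(1),np.degrees(r[2])%45,e,len(q)); dd=q[:,:2]-r[:2]; print(np.histogram(np.degrees(np.arctan2(dd[:,1],dd[:,0])),bins=np.arange(-180,181,15))[0])
```

```text
[550.53656532 345.79605684 164.66865325] -0.9640943630471419
world [577.5 343.1] booth [ -3.1 110.1] flat deg -5.8 z 76.4 cost 0.02 hole dir -5.5 17.6 88
world [579.5 343.7] booth [ -1.2 111. ] flat deg -5.3 z 75.2 cost 0.13 hole dir -5.6 16.3 23
B [ 632.8 -275.5] 37.18211688502891 1.1106317476019003 181
[ 1 10  8 12  6  9  9 10  7  9  6  6  6  8  9 11 11  8  8  7 10  8  2  0]
C [ 457.9 -185.7] 5.83514537866618 0.6755549794248558 82
[4 5 3 4 6 3 2 3 5 1 5 1 0 4 5 5 4 2 5 4 3 2 2 4]
```

```bash
sed -i 's/^BO=.*/BO=np.array([569.,232.]); BY=np.radians(-5.65)/' h.py
python3 - <<'E'
from h import *
print(plan(631.8,-278,110,171.3),plan(631.8,-278,16.5,171.3))
L=lambda n:pickle.load(open(n+'.pkl','rb')); w=L('w1'); print(atz(w,[(329,170)],22),atz(w,[(480,82)],40))
E
```

```text
[-0.1445 -0.6123  0.0547  0.0497] [-0.1445 -0.6123  0.1482  0.0497]
[[ 528.16174832 -278.40008574   22.        ]] [[ 692.70479282 -394.7747283    40.        ]]
```

Call:
{"fn": "move_arm", "kwargs": {
  "moves": [
    [-0.144,-0.612,0.054,0.05],
    [-0.144,-0.612,0.054,0.05],
    [-0.144,-0.612,0.054,0.05],
    [-0.144,-0.612,0.054,0.05],
    [-0.144,-0.612,0.054,0.05],
    [-0.144,-0.612,0.054,0.05],
    [-0.144,-0.612,0.054,0.05],
    [-0.144,-0.612,0.054,0.05],
    [-0.144,-0.612,0.054,0.05],
    [-0.144,-0.612,0.054,0.05],
    [-0.144,-0.612,0.054,0.05],
    [-0.144,-0.612,0.054,0.05]
  ],
  "jaw": 0.072
}}

```text
clock: 17.35
eef_pos: [627.2, -249.2, 113.5]
eef_rot: [3.141, -0.0, 2.989]
wrist_force: [1.0, 0.5, 1.1]
finger_gap: 72.1
finger_force: 0.0
```

Run:
```python
from h import *
c=snap('wrist','w11');s=manip.read_state(); print(s['eef_pos'],np.degrees(s['eef_rot'][2]))
for n,v in {'B':(632,-278),'C':(457.5,-188.5)}.items():
    r,e,q=octrim([c],v); print(n,r[:2].round(1),np.degrees(r[2])%45,e,len(q)); dd=q[:,:2]-r[:2]; print(np.histogram(np.degrees(np.arctan2(dd[:,1],dd[:,0])),bins=np.arange(-180,181,15))[0])
    if n=='B': print(plan(*r[:2],110,171.3),plan(*r[:2],16.5,171.3))
```

```text
[ 626.42326209 -256.10259136  112.18823084] 171.0183115354579
B [ 631.2 -278.3] 36.060371006580056 0.5767836938220718 1327
[44 57 50 54 65 65 13 13 69 83 82 78 83 69 64 67 46 43 53 71 62 73 23  0]
[-0.0082 -0.0212  0.0022 -0.0049] [-0.0082 -0.0212  0.0957 -0.0049]
C [ 458.4 -190. ] 5.924171040401071 0.010884112352082016 22
[ 0  0  0  0  0  0  0  0  0  0 12 10  0  0  0  0  0  0  0  0  0  0  0  0]
```

Call:
{"fn": "move_arm", "kwargs": {
  "moves": [
    [0,0,0,0],
    [0,0,0,0],
    [0,0,0,0]
  ]
}}

```text
clock: 17.7
eef_pos: [627.5, -245.7, 114.1]
eef_rot: [3.141, 0.0, 2.991]
wrist_force: [0.2, 1.0, 0.2]
finger_gap: 72.2
finger_force: 0.0
```

Call:
{"fn": "move_arm", "kwargs": {
  "moves": [
    [-0.0086,-0.0317,0,0],
    [-0.0086,-0.0317,0,0],
    [-0.0086,-0.0317,0.03,0],
    [-0.0086,-0.0317,0.07,0],
    [-0.0086,-0.0317,0.0975,0],
    [-0.0086,-0.0317,0.0975,0],
    [-0.0086,-0.0317,0.0975,0]
  ]
}}

```text
clock: 18.4
eef_pos: [631.5, -278.7, 17.7]
eef_rot: [-3.141, 0.001, 2.991]
wrist_force: [0.4, -0.3, 0.1]
finger_gap: 71.8
finger_force: 0.0
```

Call:
{"fn": "move_arm", "kwargs": {
  "moves": [
    [0,0,0,0],
    [0,0,0,0],
    [0,0,0,0],
    [0,0,0,0],
    [0,0,0,0]
  ],
  "jaw": 0.05,
  "squeeze": 25
}}

```text
clock: 18.9
eef_pos: [631.8, -279.5, 18.5]
eef_rot: [-3.141, 0.003, 2.99]
wrist_force: [-1.7, 1.6, 8.5]
finger_gap: 57.7
finger_force: 25.0
```

Run:
```python
from h import *
s=manip.read_state(); print(s['eef_pos'],np.degrees(s['eef_rot'][2]),wb(s['eef_pos']))
y=s['eef_rot'][2]
print(bw(-60,0),plan(*bw(-60,0),s['eef_pos'][2]+110,174.35))
```

```text
[ 631.81854484 -279.52875452   18.48445534] 171.3081489993911 [ 112.8740665  -502.85910689]
[509.29148817 237.90708173] [ 0.1993  0.493  -0.11   -0.0531]
```

Call:
{"fn": "move_arm", "kwargs": {
  "moves": [
    [0,0,-0.05,0],
    [0,0,-0.1,0],
    [0.18,0.445,-0.11,0],
    [0.18,0.445,-0.11,0],
    [0.18,0.445,-0.11,0],
    [0.18,0.445,-0.11,0],
    [0.18,0.445,-0.11,0],
    [0.18,0.445,-0.11,0],
    [0.18,0.445,-0.11,0],
    [0.18,0.445,-0.11,0],
    [0.18,0.445,-0.11,0],
    [0.18,0.445,-0.11,0]
  ]
}}

```text
clock: 20.1
eef_pos: [519.3, 190.6, 127.2]
eef_rot: [3.141, 0.001, 2.992]
wrist_force: [0.6, -0.1, -2.0]
finger_gap: 57.9
finger_force: 25.0
```

Call:
{"fn": "move_arm", "kwargs": {
  "moves": [
    [0.0193,0.048,0,-0.0531],
    [0.0193,0.048,0,-0.0531],
    [0.0193,0.048,0.02,-0.0531],
    [0.0193,0.048,0.028,-0.0531],
    [0.0193,0.048,0.028,-0.0531],
    [0.0193,0.048,0.028,-0.0531],
    [0.0193,0.048,0.028,-0.0531]
  ]
}}

```text
clock: 20.8
eef_pos: [509.0, 237.8, 99.3]
eef_rot: [3.141, 0.001, 3.042]
wrist_force: [-0.0, -0.2, -1.8]
finger_gap: 57.8
finger_force: 25.0
```

Run:
```python
from h import *
c=snap('wrist','w12'); grid(c)
```

```text
20.85 [508.9 237.9  99.3] [-60.3  -0.1] yaw 174.31 gap 57.4 [ 0.   0.7 -1.3]
-50 -117 -118 -117 -117 -118 -117 -117 -118 -117
-45 -118 -117 -117 -117 -117 -117 -117 -117 -118
-40 -117 -118 -117 -118 -117 -117 -117 -117 -118
-35 -117 -117 -117 -117 -117 -117 -117 -117 -118
-30 -117 -117 -117   -4  -12    0 -117 -117 -117
-25  -76  -77   -4  -67  -72  -64  -12  -77  -79
-20  -52   -1   32   --   --   --   32   -7  -51
-15   --   30   --  -30  -30  -31   33   24   --
-10   37   32   --  -31  -31  -30   --   32   37
-5   38   28  -31  -31  -31  -31  -30   30 -111
0   39   20  -31  -31  -31  -31  -30   23 -112
5   42    4  -31  -30  -31  -31  -30    9 -111
10   41    8  -30  -31  -31  -30  -31   11   --
15   --   15  -26  -31  -31  -31    0   19   --
20   --   32    7  -31  -31  -31    8   32   --
25   --   --   -4    2    2    2   --   --   --
30   --   --   --   --   --   --   --   --   --
35   --   --   --   --   --   --   --   --   --
40   --   --   --   --   --   --   --   --   --
45   --   --   --   --   --   --   --   --   --
```

Call:
{"fn": "move_arm", "kwargs": {
  "moves": [
    [-0.0014,0,0.0143,0],
    [-0.0094,0,0.0237,0],
    [-0.0124,0,0.0278,0],
    [-0.0157,0,0.032,0],
    [-0.0179,0,0.0368,0],
    [-0.0198,0,0.0417,0],
    [-0.0205,0,0.047,0],
    [-0.021,0,0.052,0],
    [-0.0195,0,0.0626,0],
    [-0.0149,0,0.0723,0],
    [-0.0119,0,0.0733,0],
    [-0.0119,0,0.0733,0]
  ],
  "squeeze": 8
}}

```text
clock: 22.05
eef_pos: [519.2, 236.5, 23.8]
eef_rot: [-3.14, -0.002, 3.043]
wrist_force: [2.8, -0.8, -3.4]
finger_gap: 57.7
finger_force: 8.0
```

Call:
{"fn": "move_arm", "kwargs": {
  "moves": [
    [-0.015,0,0,0],
    [-0.015,0,-0.03,0],
    [-0.015,0,-0.057,0],
    [-0.015,0,-0.057,0],
    [-0.015,0,-0.057,0]
  ]
}}

```text
clock: 22.55
eef_pos: [534.4, 235.2, 81.2]
eef_rot: [-3.141, -0.001, 3.043]
wrist_force: [-0.3, 0.0, -2.8]
finger_gap: 57.6
finger_force: 8.0
```

Run:
```python
from h import *
c=snap('wrist','w13'); grid(c)
```

```text
22.6 [534.1 235.1  80.6] [-35.   -0.4] yaw 174.36 gap 57.8 [ 0.3 -0.2 -1.6]
-50  -54  -54  -54  -54  -55  -48  -55  -56  -50
-45  -33  -33  -33  -33  -33  -33  -33  -33  -33
-40  -93  -93  -92  -93  -92  -93   --   --   --
-35  -93  -93  -93  -92  -93  -93  -93  -93  -93
-30  -93    8   17   23   24   22   17    9  -93
-25  -93   18   26   31   31   31   26   18  -93
-20  -93   19   27   32   32   32   27   19  -93
-15  -93   20   28   32   32   32   27   19  -93
-10   34   21   29   33   33   33   29   20   34
-5   33   22   30   34   34   33   29   21   41
0   32   23   31   34   34   34   30   22   43
5   28   23   31   34   34   34   31   22   47
10   22   23   31   35   35   35   31   23   40
15   18   24   32   35   35   35   31   23   17
20   19   24   32   35   --   35   31   24   --
25   --   24   30   --   --   --   29   23   --
30   --   21   --   --   --   --   --   21   --
35   --   --   --   --   --   --   --   --   --
40   --   --   --  -15  -15  -16   --   --   --
45   --   --   --  -16  -16  -16   --   --   --
```

Call:
{"fn": "move_arm", "kwargs": {
  "moves": [
    [0.0264,0,0,0],
    [0.0264,0,0.0006,0],
    [0.0264,0,0.0091,0],
    [0.0239,0,0.0126,0],
    [0.0211,0,0.0161,0],
    [0.0173,0,0.0227,0],
    [0.0154,0,0.03,0],
    [0.0164,0,0.0382,0],
    [0.0194,0,0.0446,0],
    [0.0234,0,0.0486,0],
    [0.0264,0,0.0486,0],
    [0.0264,0,0.0486,0]
  ]
}}

```text
clock: 23.8
eef_pos: [509.2, 238.0, 32.9]
eef_rot: [3.141, 0.001, 3.043]
wrist_force: [6.5, 1.6, -1.9]
finger_gap: 58.1
finger_force: 8.0
```

Run:
```python
from h import *
c=snap('wrist','w14'); grid(c)
```

```text
23.85 [509.1 238.   32.9] [-60.1   0. ] yaw 174.34 gap 58.0 [ 6.3  0.1 -0.9]
-50  -51  -51  -51  -51  -51  -51  -51  -51  -51
-45  -51  -51  -51  -51  -51  -51  -51  -51  -51
-40  -51  -51  -51  -51  -51  -51  -51  -51  -51
-35  -51  -51  -51  -51  -51  -51  -51  -51  -51
-30  -51  -51  -51  -51  -51  -51  -51  -51  -51
-25   -6   -7   -7   -4   -4   -4   -7   -7   -7
-20   14   14   21   22   22   22   15   14   14
-15   --   25   24   24   24   24   25   25   --
-10   35   27   27   27   27   27   27   27   35
-5   36   29   29   29   29   29   29   29   --
0   32   31   31   31   31   31   31   31  -45
5   33   33   33   33   33   34   33   33  -45
10  -45   36   36   36   36   36   36   36  -45
15  -45   38   38   38   38   38   38   38  -45
20   --   --   --   --   --   --   --   --   --
25   --   --   --   --   --   --   --   --   --
30   --   --   --   --   --   --   --   --   --
35   --   --   --   --   --   --   --   --   --
40   --   --   --   --   --   --   --   --   --
45   --   --   --   --   --   --   --   --   --
```

Call:
{"fn": "move_arm", "kwargs": {
  "moves": [
    [0,0,0.001,0],
    [0.002,0,0.002,0],
    [0.004,0,0.002,0],
    [0.005,0,0.002,0],
    [0.006,0,0.002,0],
    [0.006,0,0.002,0]
  ],
  "squeeze": 4
}}

```text
clock: 24.45
eef_pos: [502.8, 238.5, 31.2]
eef_rot: [-3.141, -0.0, 3.043]
wrist_force: [5.0, -0.4, -1.8]
finger_gap: 57.8
finger_force: 4.0
```

Run:
```python
from h import *
c=snap('wrist','w15'); grid(c)
```

```text
24.5 [502.8 238.5  31.2] [-66.5  -0.1] yaw 174.35 gap 58.0 [ 4.7 -0.4 -0.8]
-50  -49  -49  -49  -49  -49  -50  -49  -49  -49
-45  -49  -49  -49  -49  -49  -49  -49  -49  -50
-40  -49  -49  -50  -49  -49  -49  -49  -49  -49
-35  -49  -49  -49  -49  -49  -49  -49  -49  -49
-30  -49  -49  -49  -49  -49  -49  -49  -49  -49
-25  -50  -49  -49  -49  -50  -49  -49  -49  -49
-20  -13  -12  -13  -12  -12  -12  -12  -13  -13
-15   16   16   16   22   22   22   16   16   16
-10   34   --   25   25   25   25   25   --   35
-5   33   27   26   26   27   26   26   27   48
0   32   28   28   28   28   28   28   28   45
5   36   30   30   30   30   30   30   30   47
10  -43   31   31   31   32   32   32   31  -43
15  -43   33   33   33   33   33   33   33  -43
20  -43   34   34   34   34   34   34   34  -43
25  -43   --   --   --   --   --   --   --  -43
30   --   --   --   --   --   --   --   --   --
35   --   --   41   41   41   40   40   --   --
40   --   --   40   41   41   41   --   --   --
45   --   --   --   --   --   --   --   --   --
```

Call:
{"fn": "move_arm", "kwargs": {
  "moves": [
    [-0.004,0,-0.008,0],
    [-0.015,0,-0.01,0],
    [-0.0335,0,-0.01,0],
    [-0.0335,0,-0.01,0],
    [-0.0335,0,-0.006,0],
    [-0.0335,0,-0.003,0],
    [-0.0335,0,-0.001,0],
    [-0.0335,0,-0.001,0]
  ]
}}

```text
clock: 25.3
eef_pos: [535.8, 235.3, 32.2]
eef_rot: [-3.141, -0.001, 3.043]
wrist_force: [-0.6, 0.2, -0.9]
finger_gap: 57.8
finger_force: 4.0
```

Call:
{"fn": "move_arm", "kwargs": {
  "moves": [
    [0,0,0,0],
    [0,0,0,0],
    [0,0,0,0],
    [0,0,0,0]
  ],
  "jaw": 0.066
}}

```text
clock: 25.7
eef_pos: [536.5, 235.3, 32.8]
eef_rot: [3.141, 0.0, 3.043]
wrist_force: [-0.3, 0.2, -0.3]
finger_gap: 65.8
finger_force: 0.0
```

Call:
{"fn": "move_arm", "kwargs": {
  "moves": [
    [0,0,-0.05,0],
    [0,0,-0.1,0],
    [0.01,0,-0.13,0],
    [0.01,0,-0.13,0],
    [0.01,0,-0.13,0],
    [0.01,0,-0.13,0]
  ],
  "jaw": 0.072
}}

```text
clock: 26.3
eef_pos: [526.0, 236.0, 161.2]
eef_rot: [-3.141, -0.002, 3.043]
wrist_force: [0.8, 0.3, -0.3]
finger_gap: 72.0
finger_force: 0.0
```

Run:
```python
from h import *
a=snap('wrist','w16'); s=manip.read_state(); print(s['eef_pos'],wb(s['eef_pos']),np.degrees(s['eef_rot'][2]))
b=snap('scene','s16')
for by in (0,110): top(a,bw(0,by)); top(b,bw(0,by))
```

```text
[526.0111063  235.99690307 161.05873267] [-43.17354836  -0.25482957] 174.33921725462767
world [567.4 231.8] booth [-1.6 -0.3] flat deg -6.2 z 76.4 cost 0.03 hole dir -5.2 17.8 64
world [569.6 231.7] booth [ 0.6 -0.3] flat deg -7.5 z 75.4 cost 0.2 hole dir -4.8 16.5 8
world [576.8 343.6] booth [ -3.2 111.8] flat deg -4.3 z 76.3 cost 0.65 hole dir -6.9 18.4 66
world [579.2 343.6] booth [ -0.8 112. ] flat deg -6.4 z 75.2 cost 0.07 hole dir -6.1 15.4 6
```

Call:
{"fn": "move_arm", "kwargs": {
  "moves": [
    [0.026,-0.429,0.03,1.75],
    [0.026,-0.429,0.03,1.75],
    [0.026,-0.429,0.03,1.75],
    [0.026,-0.429,0.03,1.75],
    [0.026,-0.429,0.03,1.75],
    [0.026,-0.429,0.03,1.75],
    [0.026,-0.429,0.03,1.75],
    [0.026,-0.429,0.03,1.75],
    [0.026,-0.429,0.03,1.75],
    [0.026,-0.429,0.03,1.75],
    [0.026,-0.429,0.03,1.75],
    [0.026,-0.429,0.03,1.75]
  ]
}}

```text
clock: 27.6
eef_pos: [457.9, -188.3, 131.6]
eef_rot: [-3.14, -0.0, 1.286]
wrist_force: [0.1, 0.3, -0.0]
finger_gap: 72.1
finger_force: 0.0
```

Call:
{"fn": "move_arm", "kwargs": {
  "moves": [
    [0,0,0,1.2],
    [0,0,0,1.2],
    [0,0,0,1.2],
    [0,0,0,1.2],
    [0,0,0,1.2],
    [0,0,0,1.2],
    [0,0,0,1.2],
    [0,0,0,1.2],
    [0,0,0,1.2],
    [0,0,0,1.2],
    [0,0,0,1.2]
  ]
}}

```text
clock: 28.7
eef_pos: [458.2, -188.1, 132.3]
eef_rot: [-3.141, 0.001, 0.096]
wrist_force: [-0.4, -0.2, 0.5]
finger_gap: 72.0
finger_force: 0.0
```

Run:
```python
from h import *
c=snap('wrist','w17');s=manip.read_state(); print(s['eef_pos'],np.degrees(s['eef_rot'][2]),s['joints'][5])
r,e,q=octrim([c],(457.5,-188.5)); print(r[:2].round(1),np.degrees(r[2])%45,e,len(q)); dd=q[:,:2]-r[:2]; print(np.histogram(np.degrees(np.arctan2(dd[:,1],dd[:,0])),bins=np.arange(-180,181,15))[0])
t=(np.degrees(r[2])+22.5)%45-22.5
print(plan(*r[:2],16.5,t))
```

```text
[ 458.21901487 -188.06830439  132.39423094] 5.484997936192648 1.011626424428134
[ 457.3 -188.2] 4.6812064260222295 0.5845389979579212 1245
[64 72 63 62 60 53 49 53 51 49 56 17  0 36 52 51 58 47 44 53 65 61 65 64]
[-9.000e-04  1.000e-04  1.159e-01  1.400e-02]
```

Call:
{"fn": "move_arm", "kwargs": {
  "moves": [
    [-0.001,0,0.04,0.014],
    [-0.001,0,0.085,0.014],
    [-0.001,0,0.1155,0.014],
    [-0.001,0,0.1155,0.014],
    [-0.001,0,0.1155,0.014]
  ]
}}

```text
clock: 29.25
eef_pos: [457.6, -188.3, 17.9]
eef_rot: [-3.142, -0.0, 0.08]
wrist_force: [0.3, -1.2, -0.2]
finger_gap: 71.9
finger_force: 0.0
```

Call:
{"fn": "move_arm", "kwargs": {
  "moves": [
    [0,0,0,0],
    [0,0,0,0],
    [0,0,0,0],
    [0,0,0,0],
    [0,0,0,0]
  ],
  "jaw": 0.05,
  "squeeze": 25
}}

```text
clock: 29.75
eef_pos: [458.1, -188.6, 18.7]
eef_rot: [3.14, -0.002, 0.079]
wrist_force: [-1.6, 0.1, 9.6]
finger_gap: 58.0
finger_force: 25.0
```

Run:
```python
from h import *
s=manip.read_state(); p=s['eef_pos'];print(p,np.degrees(s['eef_rot'][2]),s['finger_force'])
w=bw(-60,-110); print(plan(*w,p[2]+110,np.degrees(s['eef_rot'][2])),np.degrees(s['eef_rot'][2])-174.35)
```

```text
[ 458.11542466 -188.56708153   18.65211928] 4.530972841091858 25.00334143638611
[ 0.0653 -0.3128 -0.11    0.    ] -169.81902715890814
```

Call:
{"fn": "move_arm", "kwargs": {
  "moves": [
    [0,0,-0.05,0],
    [0,0,-0.1,0],
    [0.065,-0.313,-0.11,-1.45],
    [0.065,-0.313,-0.11,-1.45],
    [0.065,-0.313,-0.11,-1.45],
    [0.065,-0.313,-0.11,-1.45],
    [0.065,-0.313,-0.11,-1.45],
    [0.065,-0.313,-0.11,-1.45],
    [0.065,-0.313,-0.11,-1.45],
    [0.065,-0.313,-0.11,-1.45],
    [0.065,-0.313,-0.11,-1.45],
    [0.065,-0.313,-0.11,-1.45]
  ]
}}

```text
clock: 30.95
eef_pos: [497.4, 129.3, 127.7]
eef_rot: [3.141, -0.0, 1.536]
wrist_force: [-0.4, 0.7, -2.3]
finger_gap: 58.1
finger_force: 25.0
```

Call:
{"fn": "move_arm", "kwargs": {
  "moves": [
    [0,0,0,-1.514],
    [0,0,0,-1.514],
    [0,0,0,-1.514],
    [0,0,0,-1.514],
    [0,0,0,-1.514],
    [0,0,0,-1.514],
    [0,0,0,-1.514],
    [0,0,0,-1.514],
    [0,0,0.01,-1.514],
    [0,0,0.028,-1.514],
    [0,0,0.028,-1.514],
    [0,0,0.028,-1.514]
  ]
}}

```text
clock: 32.15
eef_pos: [497.5, 129.0, 99.8]
eef_rot: [3.142, 0.0, 3.039]
wrist_force: [-0.1, 0.2, -2.2]
finger_gap: 57.9
finger_force: 25.0
```

Run:
```python
from h import *
c=snap('wrist','w18'); grid(c)
b=snap('scene','s18')
for by in (0,110): top(b,bw(0,by))
```

```text
32.2 [497.8 129.1 100.1] [ -60.8 -109.5] yaw 174.12 gap 57.6 [-0.1 -0.8 -1.2]
-50 -118 -118 -118 -118 -118 -118 -118  -96  -93
-45 -118 -118 -118 -118 -118 -118 -118  -96  -94
-40 -118 -118 -118 -118 -118 -118 -118 -118 -118
-35 -118 -118 -118 -118 -118 -118 -118 -118 -118
-30 -118 -118 -118   -5  -14   -3 -118 -118 -118
-25  -78  -76  -10  -65  -69  -61  -19  -78  -79
-20  -52   -3   32   --   --   --   31  -21  -52
-15   --   25   32  -31  -31  -31   32   20   --
-10   36   32   --  -31  -31  -31   --   32   36
-5   40   28  -31  -31  -31  -31  -31   30 -112
0   38   20  -31  -31  -31  -31  -31   23 -112
5   43    7  -31  -31  -31  -31  -31   12 -112
10   32    9  -31  -31  -31  -31  -31   13   --
15   --   12  -31  -31  -31  -31   -8   14   --
20   --   32    7  -31  -31  -31    7   32   --
25   --   --   -2    0    0    0  -19   --   --
30   --   --   --   --   --   --   --   --   --
35   --   --   --   --   --   --   --   --   --
40   --   --   --   --   --   --   --   --   --
45   --   --   --   --   --   --   --   --   --
world [569.4 231.7] booth [ 0.4 -0.2] flat deg -7.4 z 75.3 cost 0.13 hole dir -4.6 17.0 6
world [579.6 343.8] booth [ -0.4 112.3] flat deg -5.3 z 75.1 cost 0.07 hole dir -6.3 16.5 6
```

Call:
{"fn": "move_arm", "kwargs": {
  "moves": [
    [-0.002,0,0.015,-0.004],
    [-0.0099,0,0.0244,-0.004],
    [-0.0129,0,0.0285,-0.004],
    [-0.0162,0,0.0327,-0.004],
    [-0.0184,0,0.0375,-0.004],
    [-0.0203,0,0.0424,-0.004],
    [-0.021,0,0.0477,-0.004],
    [-0.0215,0,0.0527,-0.004],
    [-0.02,0,0.0633,-0.004],
    [-0.0154,0,0.073,-0.004],
    [-0.0124,0,0.074,-0.004],
    [-0.0124,0,0.074,-0.004]
  ],
  "squeeze": 5
}}

```text
clock: 33.45
eef_pos: [508.7, 127.7, 24.4]
eef_rot: [-3.141, -0.002, 3.047]
wrist_force: [-0.2, 0.5, -1.8]
finger_gap: 58.0
finger_force: 5.0
```

Call:
{"fn": "move_arm", "kwargs": {
  "moves": [
    [-0.015,0,0,0],
    [-0.015,0,-0.03,0],
    [-0.015,0,-0.057,0],
    [-0.015,0,-0.057,0],
    [-0.015,0,-0.057,0]
  ]
}}

```text
clock: 33.95
eef_pos: [524.3, 126.3, 81.8]
eef_rot: [-3.141, -0.0, 3.047]
wrist_force: [-0.9, 0.1, -1.4]
finger_gap: 58.1
finger_force: 5.0
```

Run:
```python
from h import *
c=snap('wrist','w19'); grid(c)
```

```text
34.0 [523.9 126.2  81.1] [ -34.5 -109.7] yaw 174.58 gap 58.1 [-0.5  0.4 -2.3]
-50  -39  -40  -40  -41  -41  -42  -43  -44  -44
-45  -34  -33  -33  -33  -33  -33  -33  -33  -33
-40  -93  -93  -93  -93  -93  -93  -93  -93  -93
-35  -93  -93  -93  -93  -93  -93  -93  -93  -93
-30  -93    3    9   15   18   15    9    2  -93
-25  -93   16   24   29   29   29   24   16  -93
-20  -93   17   25   29   29   29   24   15  -93
-15  -93   17   25   30   30   30   25   16  -93
-10   35   19   27   30   30   30   26   18   35
-5   33   19   27   31   30   30   26   18   43
0   31   19   27   31   31   31   27   18   50
5   30   20   27   31   31   31   27   19   42
10   29   20   28   32   31   31   27   19   45
15   15   20   28   32   32   32   28   20   --
20   16   20   28   32   --   32   28   20   --
25   --   21   27   --   --   --   27   20   --
30   --   20   --   --   --   --   --   19   --
35   --   --   --   --   --   --   --   --   --
40   --   --   --  -20  -20  -20   --   --   --
45   --   --   --   --   --  -20   --   --   --
```

Call:
{"fn": "move_arm", "kwargs": {
  "moves": [
    [0.0269,0,0,0.003],
    [0.0269,0,0,0.003],
    [0.0269,0,0.0066,0.003],
    [0.0239,0,0.0101,0.003],
    [0.0208,0,0.0136,0.003],
    [0.0163,0,0.0206,0.003],
    [0.0142,0,0.0288,0.003],
    [0.0142,0,0.0372,0.003],
    [0.017,0,0.0453,0.003],
    [0.0219,0,0.0491,0.003],
    [0.0249,0,0.0491,0.003],
    [0.0249,0,0.0491,0.003]
  ],
  "squeeze": 4
}}

```text
clock: 35.2
eef_pos: [499.1, 128.8, 32.9]
eef_rot: [-3.141, -0.001, 3.044]
wrist_force: [-0.5, 0.2, -1.8]
finger_gap: 58.4
finger_force: 4.0
```

Run:
```python
from h import *
c=snap('wrist','w20'); grid(c)
```

```text
35.25 [499.2 128.8  33. ] [ -59.3 -109.6] yaw 174.42 gap 58.1 [ 0.1 -0.3 -1.7]
-50  -51  -51  -51  -51  -51  -51  -51  -29  -26
-45  -51  -51  -51  -51  -51  -51  -51  -31  -27
-40  -51  -51  -51  -51  -51  -51  -51  -51  -51
-35  -51  -51  -51  -51  -51  -51  -51  -51  -51
-30  -51  -51  -51  -50  -50  -50  -50  -50  -50
-25   -2   -1   -1    0    0    0   -2   -2   -2
-20   14   14   23   23   24   24   23   14   14
-15   --   26   25   25   25   25   25   25   --
-10   34   26   26   26   26   26   26   26   34
-5   32   27   27   27   27   27   27   27  -45
0   32   28   28   28   28   28   28   28  -45
5   31   29   29   29   29   29   29   29  -45
10  -45   30   30   31   30   30   30   30  -45
15  -44   31   31   31   31   31   32   32  -45
20   --   32   32   32   33   32   32   32   --
25   --   --   --   --   --   --   --   --   --
30   --   --   --   --   --   --   --   --   --
35   --   --   --   --   --   --   --   --   --
40   --   --   --   --   --   --   --   --   --
45   --   --   --   --   --   --   --   --   --
```

Call:
{"fn": "move_arm", "kwargs": {
  "moves": [
    [-0.004,0,-0.008,0],
    [-0.018,0,-0.01,0],
    [-0.0385,0,-0.01,0],
    [-0.0385,0,-0.01,0],
    [-0.0385,0,-0.006,0],
    [-0.0385,0,-0.002,0],
    [-0.0385,0,0.001,0],
    [-0.0385,0,0.001,0]
  ]
}}

```text
clock: 36.05
eef_pos: [537.8, 125.0, 31.7]
eef_rot: [-3.141, -0.0, 3.044]
wrist_force: [-0.3, -0.4, -1.6]
finger_gap: 57.9
finger_force: 4.0
```

Call:
{"fn": "move_arm", "kwargs": {
  "moves": [
    [0,0,0,0],
    [0,0,0,0],
    [0,0,0,0],
    [0,0,0,0]
  ],
  "jaw": 0.066
}}

```text
clock: 36.45
eef_pos: [538.2, 125.0, 32.1]
eef_rot: [3.142, 0.0, 3.044]
wrist_force: [0.1, 0.4, -0.6]
finger_gap: 65.8
finger_force: 0.0
```

Call:
{"fn": "move_arm", "kwargs": {
  "moves": [
    [0,0,-0.05,0],
    [0,0,-0.1,0],
    [0.02,0,-0.13,0],
    [0.02,0,-0.13,0],
    [0.02,0,-0.13,0],
    [0.02,0,-0.13,0]
  ],
  "jaw": 0.072
}}

```text
clock: 37.05
eef_pos: [518.0, 126.7, 160.7]
eef_rot: [-3.141, -0.002, 3.044]
wrist_force: [0.5, -0.8, 0.5]
finger_gap: 71.9
finger_force: 0.0
```

Run:
```python
from h import *
a=snap('wrist','w21'); s=manip.read_state(); print(s['eef_pos'],wb(s['eef_pos']),np.degrees(s['eef_rot'][2]))
b=snap('scene','s21')
for by in (-110,0,110):
    for c in (a,b):
        try: top(c,bw(0,by))
        except Exception as e: print(e)
P=np.vstack([cloud(c).reshape(-1,3) for c in (b,)])
m=(P[:,2]>75)&(P[:,2]<96)&(P[:,0]>560)&(P[:,0]<680)&(P[:,1]>-180)&(P[:,1]<60); q=P[m];i=np.argsort(q[:,1]); print(q[i[:4]].round(),q[i[-4:]].round())
cv2.imwrite('pics/c7.png',b['frame'][130:380,180:480].repeat(2,0).repeat(2,1))
```

```text
[518.02075632 126.71753081 160.56320144] [ -40.36637707 -109.78996861] 174.39340198589443
world [558.7 122.7] booth [   0.5 -109.8] flat deg -5.1 z 76.4 cost 0.05 hole dir -5.5 17.7 68
world [560.7 123.2] booth [   2.4 -109.1] flat deg -10.0 z 75.3 cost 0.66 hole dir -8.3 17.2 6
world [567.2 232.2] booth [-1.8  0. ] flat deg -5.9 z 76.4 cost 0.37 hole dir -6.1 18.0 64
world [569.7 231.5] booth [ 0.7 -0.4] flat deg -6.6 z 75.3 cost 0.16 hole dir -4.4 16.3 6
world [576.6 342.6] booth [ -3.3 110.8] flat deg -5.9 z 76.4 cost 0.11 hole dir -4.3 18.2 61
world [579.3 343.7] booth [ -0.8 112.2] flat deg -6.6 z 75.4 cost 0.09 hole dir -6.4 16.1 6
[[ 590. -123.   89.]
 [ 586. -123.   89.]
 [ 592. -122.   87.]
 [ 588. -121.   88.]] [[639.  32.  86.]
 [634.  32.  80.]
 [635.  33.  93.]
 [635.  33.  89.]]
```

View pics/c7.png

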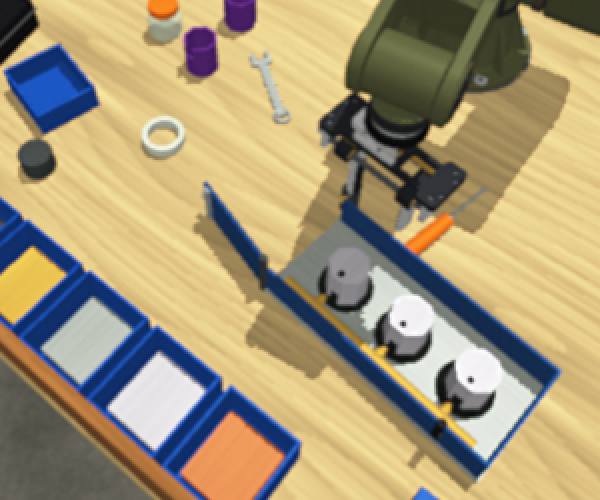

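Call:
{"fn": "move_arm", "kwargs": {
  "moves": [
    [-0.13,-0.2155,0,0],
    [-0.13,-0.2155,0,0],
    [-0.13,-0.2155,0,0],
    [-0.13,-0.2155,0,0],
    [-0.13,-0.2155,0,0],
    [-0.13,-0.2155,0,0],
    [-0.13,-0.2155,0.04,0],
    [-0.13,-0.2155,0.08,0],
    [-0.13,-0.2155,0.1155,0],
    [-0.13,-0.2155,0.1155,0],
    [-0.13,-0.2155,0.1155,0]
  ],
  "jaw": 0,
  "squeeze": 20
}}

```text
clock: 38.25
eef_pos: [626.7, -99.9, 46.9]
eef_rot: [3.141, -0.001, 3.044]
wrist_force: [0.7, -0.2, 0.6]
finger_gap: 0.5
finger_force: 0.0
```

Run:
```python
from h import *
s=manip.read_state(); p=wb(s['eef_pos']); print(s['eef_pos'],p,s['wrist_force'],s['finger_gap'])
for f in (80,72,64,56,48,40,32,24,16,10,5,0):
    r=np.radians(f);o=10 if f>70 else 14; b=np.array([85-130*np.cos(r)+o*np.sin(r),-192-130*np.sin(r)-o*np.cos(r)])
    print(f,b.round(1),[round(-(b[0]-p[0])/1e3,4),round((b[1]-p[1])/1e3,4)])
```

```text
[626.74401821 -99.94213873  46.87518853] [  90.14364565 -324.64454139] [ 0.67398571 -0.2264252   0.55620078] 0.4905791480543471
80 [  72.3 -321.8] [np.float64(0.0179), np.float64(0.0029)]
72 [  54.3 -318.7] [np.float64(0.0358), np.float64(0.0059)]
64 [  40.6 -315. ] [np.float64(0.0495), np.float64(0.0097)]
56 [  23.9 -307.6] [np.float64(0.0662), np.float64(0.017)]
48 [   8.4 -298. ] [np.float64(0.0817), np.float64(0.0267)]
40 [  -5.6 -286.3] [np.float64(0.0957), np.float64(0.0384)]
32 [ -17.8 -272.8] [np.float64(0.108), np.float64(0.0519)]
24 [ -28.1 -257.7] [np.float64(0.1182), np.float64(0.067)]
16 [ -36.1 -241.3] [np.float64(0.1262), np.float64(0.0834)]
10 [ -40.6 -228.4] [np.float64(0.1307), np.float64(0.0963)]
5 [ -43.3 -217.3] [np.float64(0.1334), np.float64(0.1074)]
0 [ -45. -206.] [np.float64(0.1351), np.float64(0.1186)]
```

Call:
{"fn": "move_arm", "kwargs": {
  "moves": [
    [0.018,0.003,0,0],
    [0.036,0.006,0,0],
    [0.0495,0.0097,0,0],
    [0.0662,0.017,0,0],
    [0.0817,0.0267,0,0],
    [0.0957,0.0384,0,0],
    [0.108,0.0519,0,0],
    [0.118,0.067,0,0],
    [0.126,0.0834,0,0],
    [0.1307,0.0963,0,0],
    [0.1307,0.0963,0,0]
  ]
}}

```text
clock: 39.35
eef_pos: [506.3, 9.7, 47.5]
eef_rot: [3.141, 0.001, 3.046]
wrist_force: [-0.4, 0.3, -0.1]
finger_gap: 0.2
finger_force: 0.0
```

Call:
{"fn": "move_arm", "kwargs": {
  "moves": [
    [0.0015,0.004,0,0],
    [0.0027,0.008,0,0],
    [0.003,0.012,0,0],
    [0.0035,0.016,0,0],
    [0.004,0.019,0,0],
    [0.0044,0.0215,0,0],
    [0.0044,0.0223,0,0],
    [0.0044,0.0223,0,0],
    [0.0044,0.0223,0,0]
  ]
}}

```text
clock: 40.25
eef_pos: [503.8, 29.8, 46.5]
eef_rot: [-3.14, 0.0, 3.044]
wrist_force: [-0.2, -11.6, 1.6]
finger_gap: 0.5
finger_force: 5.5
```

```bash
cat > door.py <<'E'
from h import *
b=snap('scene','s22');d=snap('side','d22'); s=manip.read_state(); print(s['clock'],wb(s['eef_pos']),s['wrist_force'])
e=np.array([np.cos(BY),np.sin(BY)])
for c in (b,d):
    P=cloud(c).reshape(-1,3);P=P[np.isfinite(P[:,0])];q=P[:,:2]-BO;B=np.c_[q@e,q@np.array([-e[1],e[0]]),P[:,2]]
    m=(B[:,2]>78)&(B[:,2]<95)&(B[:,0]>-95)&(B[:,0]<100)&(B[:,1]<-170)&(B[:,1]>-330); t=B[m]
    print([(x,np.percentile(t[abs(t[:,0]-x)<8,1],[5,95]).round(1).tolist()) for x in range(-80,90,20) if (abs(t[:,0]-x)<8).sum()>2])
E
python3 door.py
```

```text
40.35 [ -44.95032974 -207.57768627] [  0.76666006 -10.20239433   0.08662852]
[(-80, [-191.2, -188.7]), (-60, [-197.6, -187.5]), (-40, [-215.8, -188.2]), (-20, [-194.2, -187.9]), (0, [-192.9, -187.4]), (20, [-194.5, -187.8]), (40, [-193.3, -187.6]), (60, [-194.6, -188.1]), (80, [-202.1, -188.8])]
[(-80, [-192.8, -185.0]), (-60, [-194.0, -186.3]), (-40, [-189.3, -185.4]), (-20, [-189.3, -185.9]), (0, [-188.5, -186.0]), (20, [-193.5, -185.5]), (40, [-192.4, -186.3]), (60, [-193.5, -186.3]), (80, [-200.1, -186.9])]
```

Call:
{"fn": "move_arm", "kwargs": {
  "moves": [
    [0,0.0015,0,0],
    [0,0.0025,0,0],
    [0,0.0025,0,0]
  ]
}}

```text
clock: 40.65
eef_pos: [503.8, 30.0, 46.5]
eef_rot: [-3.136, -0.0, 3.044]
wrist_force: [-3.8, -30.5, 3.1]
finger_gap: 0.1
finger_force: 15.4
```

Call:
{"fn": "move_arm", "kwargs": {
  "moves": [
    [0,-0.02,0,0],
    [0,-0.06,0,0],
    [0,-0.08,-0.04,0],
    [0,-0.1,-0.08,0],
    [0,-0.12,-0.12,0],
    [0,-0.14,-0.15,0],
    [0,-0.14,-0.15,0]
  ]
}}

```text
clock: 41.35
eef_pos: [491.5, -107.8, 200.4]
eef_rot: [-3.141, 0.006, 3.042]
wrist_force: [0.5, -0.3, 0.2]
finger_gap: 0.2
finger_force: 0.0
```

```bash
python3 door.py
python3 - <<'E'
from h import *
b=snap('scene','s23');d=snap('side','d23')
for by in (-110,0,110):
    for c in (b,d): top(c,bw(0,by))
cv2.imwrite('pics/c8.png',np.hstack([b['frame'][130:380,180:480],d['frame'][150:400,180:480]]))
E
```

```text
41.45 [ -45.09505159 -343.95678578] [-0.27340959 -0.38340304  0.16558065]
[(-80, [-196.0, -188.1]), (-60, [-197.9, -187.7]), (-40, [-192.5, -187.3]), (-20, [-194.2, -187.8]), (0, [-193.3, -187.5]), (20, [-193.9, -187.2]), (40, [-193.3, -188.1]), (60, [-194.4, -187.9]), (80, [-201.6, -188.1])]
[(-80, [-191.5, -186.1]), (-60, [-195.2, -186.3]), (-40, [-194.3, -186.6]), (-20, [-192.1, -185.7]), (0, [-193.6, -185.9]), (20, [-194.3, -186.4]), (40, [-192.6, -185.5]), (60, [-192.7, -186.1]), (80, [-201.2, -186.4])]
world [560.1 124.7] booth [   1.7 -107.6] flat deg -3.2 z 75.5 cost 0.64 hole dir -8.3 17.6 4
world [559.9 125.3] booth [   1.5 -107.1] flat deg -5.3 z 74.2 cost 0.15 hole dir -9.9 17.6 7
world [569.9 231.6] booth [ 0.9 -0.3] flat deg -11.0 z 75.3 cost 0.15 hole dir -4.4 16.4 6
world [568.3 234.2] booth [-0.9  2.1] flat deg -7.5 z 74.4 cost 0.15 hole dir -8.5 17.6 9
world [579.2 343.6] booth [ -0.8 112.1] flat deg -5.9 z 75.3 cost 0.17 hole dir -5.7 16.8 6
world [578.1 344.9] booth [ -2.1 113.2] flat deg -7.6 z 75.1 cost 0.13 hole dir -4.7 17.5 11
```

View pics/c8.png

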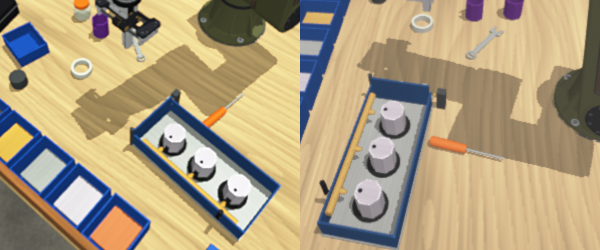

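```bash
python3 -c "
from cell import manip
print(manip.sign_off())"
```

```text
the job is handed in; nothing more can be done
None
```

All three housings now stand mouth-down on their own pads, within about 3 mm of centre, with their slots facing the back wall; the door is shut and stayed shut after I backed the arm away. I didn't touch the tape, tools, jar, bin or the purple look-alikes, and the job was handed in at about 42 s on the robot clock.

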